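Swap the two blocks of a dry bath and lock them with a quarter turn

ROBOT

A 6-joint arm with a two-finger parallel gripper is mounted at the origin on a cart in front of the work surface, level with it; the furniture and walls round the work are solid. World frame = base frame: x ahead of the robot, y to its left, z up, the work surface at z = 0. Lengths are in m, angles in degrees, forces in N, time in s.
With the tool pointing down it reaches from about 0.35 to 0.8 m from the base axis. Payload 7.3 kg.
Tool frame: the origin (TCP) lies at the very end of the fingers, on their centre line; the grasp point (between the pads) lies 19 mm behind it; z points along the fingers, y is the line along which they close (so a half turn about z gives the same grasp; the last joint's range is limited). The gripper opens to 85 mm and grips with 20 to 120 N. Pads are 22 mm wide; open, the fingers measure 114 mm over their backs; the gripper's body (76 mm by 85 mm) begins 54 mm behind the grasp point. The pads swing forward as they close: fully open they stand 13 mm farther back than shut.
Start: joints at [66.349, 19.595, 87.324, -0, 73.075, -8.365], TCP at [0.138, 0.506, 0.231] pointing down, gripper open.
Joint ranges: [-145.02, 145.02], [-44.19, 115.74], [2.07, 154.8], [-57.11, 237.11], [16.16, 152.29], [-177.93, 177.93]. Speed limits (degrees/s): [147.25, 147.25, 180, 180, 180, 180].

INTERFACE

Orientations are given as [roll, pitch, yaw] about the fixed x, y, z axes, in that order (R = Rz(yaw) Ry(pitch) Rx(roll)).
In Python, from bench import arm, get_image, recognise, regions_of gives the robot as it stands. The module is installed in compiled form; this text tells all that it offers.
- The arm moves only by the tool step_arm, never from a script. Its argument "series" is a list of rows, each an object of numbers: "x", "y", "z": the shift along the world's x, y, z in cm; "ax", "ay", "az": the turn, a rotation vector about the world's x, y, z in degrees; "gripper": the finger opening in cm, from 0 to 8.54. A call has exactly 10 rows; each row shifts and turns the commanded pose from where the row before left it; what a row does not reach is not made up. A row lasts 1/8 s, in which the tool goes at most 62.5 mm and 10.7 degrees, less where a joint would pass 70% of its speed; a pose out of reach is approached as far as the arm can. A call with a gripper value outside its range is refused whole. The fingers move at their own pace and stop on an object; "newtons" is the grip in N (left out, the last holds). Time passes only in rows, so rows that do not move let the fingers close, or fill a call up. It gives the time, the measured TCP pose, the force, the opening and the grip force at its end, in the units of the state.
- arm.get_obs(): the state, without advancing time (a new reading comes with each control period).
- get_image(name): name is "scene" or "top" or "wrist"; returns a dict with "color" (384x512x3 uint8, blue, green, red), "range_z" (384x512 float32, m along the optical axis (not along the pixel's ray), 0 where there is no reading), "vfov" (degrees; the focal length in pixels is half the picture's height over the tangent of half this angle, whatever the lens; pixels are square), "cx", "cy" (the principal point, pixels), "D" ([k1, k2, p1, p2, k3] as OpenCV has them; the pictures are not rectified), "cam_to_world" (4x4, takes a point from camera to world coordinates). Camera axes: x right, y down, z forward; pixel columns grow to the right and rows downward; lengths in m; the calibration is good to about 2 mm. A picture is of the moment at which its call begins.
- arm.finish_job(): hands the job in; it is judged then, once.
Trained networks look in a picture, given as the dict that the camera call returned (one of the last four; its "shot" number tells which), for a name from the list of things; names that differ only in an ending like _2 or _b are one class to them, and where a whole thing is asked for, a point or a joint stands for the part that bears it (a point fixed in the world has none). Each returns a list of dicts, best first, with "p" (0 to 1); they miss things now and then, are a little off and sometimes report something else, mostly with a low value. They report only what shows in the picture. A call takes as long as a camera call.
- recognise(picture, thing): "uv" ([column, row] in pixels, amid what is visible of it).
- regions_of(picture, thing): "mask" (384x512 bool, what is visible of it) and "uv" ([column, row] in pixels, amid what is visible of it).
The state is a dict: "time": time; "q": joint angles; "joint_velocities": joint speeds; "joint_efforts": joint torques, N m; "position": TCP position; "ee_rot": TCP orientation; "contact_force": force on the tool from outside, world axes, zero at the start; "ft_torque": the same for the moment, N m; "finger_gap": opening from 0.0 (shut) to 1.0 (fully open); "grip_force": force on a finger pad.
Only numpy, scipy, OpenCV 4.12 (cv2) and the standard library are available. Lean on these libraries where they do the work, as an engineer would, in place of code of your own. Each camera call takes 0.05 s, during which the arm holds its last target. There are 200 camera calls.

TASK

The two metal tube blocks of the dry bath sit in each other's bays: swap them (there is room on the towel to set one down meanwhile), so that each ends fully home in the bay where the other was. Then lock them in: take the flat screwdriver from its stand, turn the slotted catch between the bays a quarter turn clockwise with its blade until the red wing lies across both blocks, and hang the screwdriver back in its stand. Set the blocks down without dropping or ramming them, keep the fingers off the bath and its catch, and leave everything else on the worktop standing where it is.

Things in the scene. Friction and masses are not known exactly. Their poses are not given: they have to be found in the camera images.
- dry_bath: white dry bath with dark deck, fixed; footprint x -90 to +70, y -103 to +103 mm, deck 60 mm high. Origin: on the worktop under the rib between its two bays; x to its back, y to its left, z up. Bays: recesses 84 (x) x 64 (y) mm, 18 mm deep, centred at y = +50 and -50 mm. At the origin a post carries the catch. Sloping control panel in front. Place and heading (within 0.35 rad) vary
- bay_left (a point): middle of the floor of the bay at the bath's +y, 42 mm above the worktop, axes as dry_bath
- bay_right (a point): middle of the floor of the bay at the bath's -y, 42 mm above the worktop, axes as dry_bath
- block_wide: loose bare-aluminium block with four 16 mm bores, 80 (x) x 60 (y) x 45 mm, 0.28 to 0.46 kg; 2 mm play each way in a bay; underside tapered 4 mm inward over its lowest 6 mm. Origin: middle of the underside. Black lifting tab on its top, in the middle: 14 mm thick (x), 32 wide (y), from 45 to 83 mm above the origin; grip it across the 14 mm. Either way round fits. Starts in one of the bays
- block_fine: loose blue anodised block with twelve 10 mm bores; size, mass, tab and origin as block_wide. Starts in the other bay
- catch (a joint): angle (rad) of the catch between the bays: 0 = open, wing and slot along the bath's x; grows clockwise seen from above; 1.57 = locked, both along its y, wing ends over both blocks; stop at 1.62. Starts at 0 to 0.2, stays where left (friction 0.06 N m). Red wing 58 x 14 x 4 mm, underside 89.5 mm above the worktop, 2.5 mm above seated blocks
- slot (a point): middle of the bottom of the catch's slot, on its turning axis, 93.5 mm above the worktop; x along the slot. Steel head 25 mm across, its top 101.5 mm above the worktop; the slot runs right across it, parallel to the wing, open at both ends, 5 mm wide, widening to 12 mm at the top, 8 mm deep
- screwdriver: loose flat screwdriver, 0.07 kg, upright in its stand. Origin: middle of the underside of its round black collar (34 mm wide, 6 mm thick); z up the handle, x along the blade's width. Orange handle 6 to 82 mm above the origin, 26 (x) x 18 (y) mm, flat sides: grip it across the 18 mm. Shank 8 mm thick; blade 16 (x) x 3.4 (y) mm, its lowest 16 mm. Starts within 0.7 rad of the stand's heading
- blade_tip (a point): middle of the screwdriver's blade end, 68 mm below the screwdriver's origin
- tool_stand: fixed stand of bent aluminium sheet on a dark foot 80 x 80 mm, 85 mm high; its top plate 64 x 64 mm has a round hole 24 mm wide in the middle through which the screwdriver hangs by its collar. Origin: on the worktop under the hole
- stand_hole (a point): centre of the hole in the stand's top plate, at the level of the plate's top, 85 mm above the worktop
- towel (a point): middle of a flat blue towel (never moves) on the worktop left of the bath, 3 mm thick, about 240 (x) x 260 (y) mm: room to set a block down. Behind it stands a teal hotplate stirrer, 136 mm high, its front at x = 0.52, from y = 0.02 to 0.23; left of it the tool stand, then a tall microscope from y = 0.33 on, between x = 0.3 and 0.55
- lens_canister: bystander: clear and black lens canister, 40 mm across, 59 mm high, on the towel. Origin: middle of its underside
- petri_dish: bystander: clear dish with pink filling, 60 mm across, 15 mm high, on the towel. Origin: middle of its underside
- oil_bottle: bystander: small cream bottle with white cap, 24 mm across, 57 mm high, behind the bath. Origin: middle of its underside
- square_bottle: bystander: white square dropper bottle with blue collar, 45 (x) x 70 (y) mm, 168 mm high, behind the bath. Origin: middle of its underside
- beaker: bystander: glass beaker, 53 mm across, 67 mm high, right of the bath. Origin: middle of its underside
- fixer_bottle: bystander: white round bottle with red cap, 52 mm across, 108 mm high, right of the bath. Origin: middle of its underside
- tally_counter: bystander: chromed hand counter, 54 x 52 x 21 mm, in front of the bath. Origin: middle of its underside
- forceps: bystander: steel forceps lying along its y, 14 x 134 x 9 mm, in front of the bath. Origin: middle of its underside

How it is judged:
By the outcome, as a careful person would: the job done as asked, in the order asked, and still so for the second after the job is handed in, with the robot touching nothing.
It also fails if it takes over 72 s, if anything falls off the work surface, if the arm or the gripper's body presses on something with over 40 N, if the wrist force passes 120 N, or if a joint passes its speed limit or range.

## Working session

There is one attempt and no reset: what is moved stays moved. The work goes in short steps, Python scripts to look and compute and a tool call to move; the robot and the scene stay as the last step left them, time stands still between calls to the robot, and variables do not carry over. Pictures are saved under pics/ and viewed, at most 14 in all, crops included, and the job is handed in when it is done.

Besides the shell and the picture viewer there is one more tool, called after "Request:" in YAML: its name, and indented under it one key for each argument. step_arm: Moves the arm, as the interface text tells. Its arguments: {"type":"object","properties":{"series":{"type":"array","items":{"type":"object","properties":{"x":{"type":"number"},"y":{"type":"number"},"z":{"type":"number"},"ax":{"type":"number"},"ay":{"type":"number"},"az":{"type":"number"},"gripper":{"type":"number"}}}},"newtons":{"type":"number"}},"required":["series"]}

```bash
mkdir -p pics; cat > h.py <<'E'
import numpy as np, cv2
from bench import arm, get_image, recognise, regions_of
def K(im):
    f=im['color'].shape[0]/2/np.tan(np.radians(im['vfov'])/2)
    return np.array([[f,0,im['cx']],[0,f,im['cy']],[0,0,1]])
def ray(im,uv):
    n=cv2.undistortPoints(np.array(uv,float).reshape(-1,1,2),K(im),np.array(im['D'],float)).reshape(-1,2)
    return np.c_[n,np.ones(len(n))]
def pts(im,mask):
    v,u=np.nonzero(mask&(im['range_z']>0)); 
    d=ray(im,np.c_[u,v])*im['range_z'][v,u][:,None]
    T=np.array(im['cam_to_world']); return d@T[:3,:3].T+T[:3,3], np.c_[u,v]
def atz(im,uv,z):
    T=np.array(im['cam_to_world']); d=ray(im,uv)@T[:3,:3].T; o=T[:3,3]
    return o+d*((z-o[2])/d[:,2])[:,None]
def proj(im,P):
    T=np.linalg.inv(np.array(im['cam_to_world'])); 
    return cv2.projectPoints(np.array(P,float).reshape(-1,1,3),cv2.Rodrigues(T[:3,:3])[0],T[:3,3],K(im),np.array(im['D'],float))[0].reshape(-1,2)
E
python3 - <<'E'
from h import *
print(arm.get_obs())
ims={}
for n in ['top','scene','wrist']:
    im=get_image(n); ims[n]=im; cv2.imwrite(f'pics/{n}0.png',im['color']); print(n,im['shot'],im['vfov'],np.round(im['cam_to_world'],3).tolist())
for n in ['top','scene']:
    im=ims[n]
    for t in ['dry_bath','block_wide','block_fine','catch','screwdriver','tool_stand','towel','lens_canister','petri_dish','oil_bottle','square_bottle','beaker','fixer_bottle','tally_counter','forceps']:
        r=regions_of(im,t)[:1]
        for q in r:
            P,_=pts(im,q['mask']); 
            if len(P): print(n,t,round(q['p'],2),np.round(q['uv']),len(P),np.round(np.median(P,0),3),np.round(np.percentile(P,2,axis=0),3),np.round(np.percentile(P,98,axis=0),3))
E
```

```text
{'time': 0.0, 'q': array([ 6.63507646e+01,  1.96361243e+01,  8.73768666e+01,  3.84899406e-04,
        7.30744550e+01, -8.36733061e+00]), 'joint_velocities': array([ 0.09635192,  0.06654945, -0.10673126, -0.09990741,  0.05864071,
       -0.10898955]), 'joint_efforts': array([-9.18598853e-04, -4.33668530e+01, -2.46011174e+01, -2.48620454e-04,
        7.83159980e-03,  2.51786082e-05]), 'position': array([0.13820832, 0.50607076, 0.230631  ]), 'ee_rot': array([-1.79913538e+02, -1.30891661e-02,  1.64717973e+02]), 'contact_force': array([ 1.71103413,  0.30215772, -0.18295062]), 'ft_torque': array([ 0.00915232, -0.00142515, -0.05818463]), 'grip_force': 0.0, 'finger_gap': 0.9971829682742451}
top 1 57.72858310677834 [[0.022, -0.996, 0.084, 0.404], [-1.0, -0.021, 0.008, -0.1], [-0.006, -0.084, -0.996, 1.178], [0.0, 0.0, 0.0, 1.0]]
scene 2 43.56866074053106 [[0.818, -0.426, 0.387, -0.047], [-0.575, -0.594, 0.563, -0.896], [-0.01, -0.683, -0.73, 1.09], [0.0, 0.0, 0.0, 1.0]]
wrist 3 71.97317987493119 [[0.262, 0.914, 0.309, 0.059], [0.965, -0.248, -0.085, 0.527], [-0.001, 0.321, -0.947, 0.374], [0.
[... 221 characters left out ...]
0.125]
top block_fine 0.91 [316. 187.] 556 [ 0.527 -0.284  0.086] [ 0.49  -0.318  0.052] [ 0.569 -0.256  0.126]
top catch 0.64 [334. 189.] 69 [ 0.527 -0.339  0.095] [ 0.506 -0.346  0.089] [ 0.55  -0.328  0.104]
top screwdriver 0.56 [142. 216.] 168 [0.427 0.248 0.128] [ 0.411  0.238 -0.   ] [0.442 0.327 0.171]
top tool_stand 0.74 [307. 237.] 178 [ 0.381 -0.26   0.019] [ 0.361 -0.284 -0.001] [ 0.407 -0.238  0.025]Traceback (most recent call last):
  File "<stdin>", line 9, in <module>
ValueError: it knows: bay_left, bay_right, beaker, blade_tip, block_fine, block_wide, catch, dry_bath, fixer_bottle, forceps, lens_canister, oil_bottle, petri_dish, screwdriver, slot, square_bottle, stand_hole, t
```

```bash
cd pics; python3 -c "
import cv2,numpy as np
a=cv2.imread('top0.png');b=cv2.imread('scene0.png')
cv2.imwrite('c0.png',cv2.resize(np.vstack([a,b]),(800,1200))[:,:] if 0 else cv2.resize(a,(800,600)))"
```

```text
(no output)
```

View pics/c0.png

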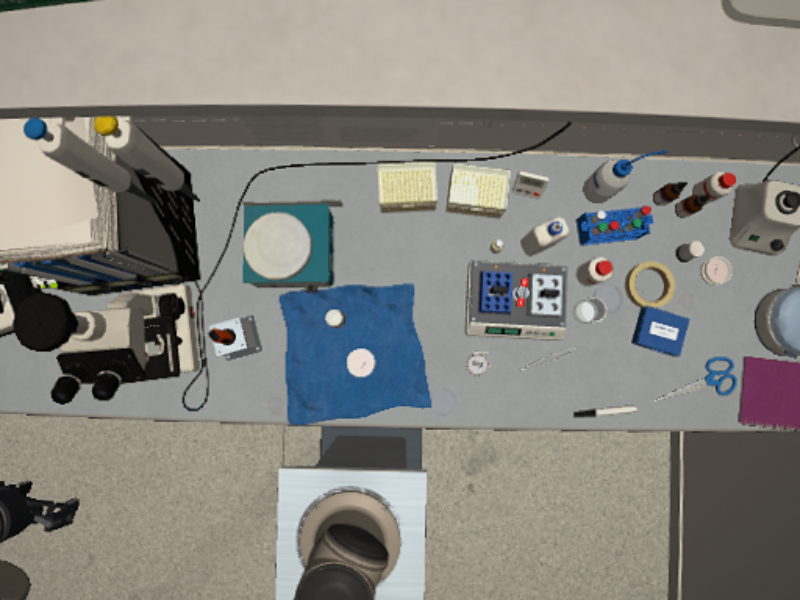

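View pics/scene0.png

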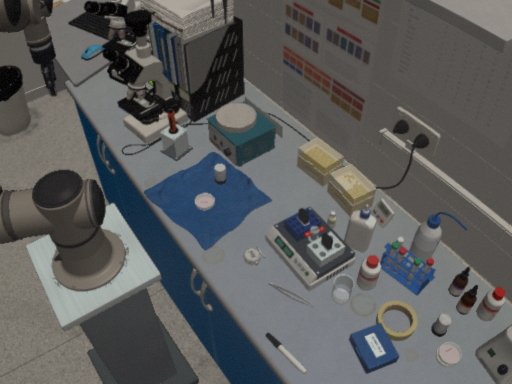

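Fine block (blue) is in the left bay at (497,292), wide (bare) in the right at (546,292), red catch between them at (520,292), and the stand at (232,337) in the enlarged top view. I'll move the wrist camera to look at the stand.

Request:
step_arm:
  series:
    - {"x": 1,"y": -5.5,"z": 2}
    - {"x": 1,"y": -5.5,"z": 2}
    - {"x": 1,"y": -5.5,"z": 2}
    - {"x": 4.5,"y": -2.5,"z": 0.5}
    - {"x": 4.5,"y": -2.5,"z": 0.5}
    - {"x": 4.5,"y": -2.5,"z": 0.5}
    - {"x": 4.5,"y": -2.5,"z": 0.5}
    - {}
    - {}
    - {}

```text
validation failed for argument at $.se...
```

```bash
cat > look.py <<'E'
import sys,pickle
from h import *
o=arm.get_obs(); print(np.round(o['time'],2),np.round(o['position'],4),np.round(o['ee_rot'],2),np.round(o['q'],1),np.round(o['contact_force'],1))
def look(tag,things,cam='wrist'):
    im=get_image(cam); cv2.imwrite(f'pics/{tag}.png',im['color']); out={}
    for t in things:
        r=regions_of(im,t)[:1]
        for q in r:
            P,_=pts(im,q['mask']); out[t]=q
            if len(P): print(t,round(q['p'],2),np.round(q['uv']),len(P),np.round(np.median(P,0),3),np.round(np.percentile(P,2,axis=0),3),np.round(np.percentile(P,98,axis=0),3))
    pickle.dump((im,out),open(f'{tag}.pkl','wb')); return im,out
E
python3 - <<'E'
from look import *
look('w1',['screwdriver','tool_stand','lens_canister','petri_dish'])
E
```

```text
0.45 [0.1384 0.5064 0.2313] [-180.      0.    164.72] [66.3 19.6 87.3 -0.  73.1 -8.4] [-0.9  0.7  0.7]
tool_stand 0.54 [127. 383.] 51 [0.41  0.217 0.066] [0.4   0.154 0.009] [0.475 0.236 0.083]
petri_dish 0.51 [  8. 356.] 175 [ 0.357 -0.02   0.018] [ 0.225 -0.059  0.003] [0.379 0.228 0.173]
```

View pics/w1.png

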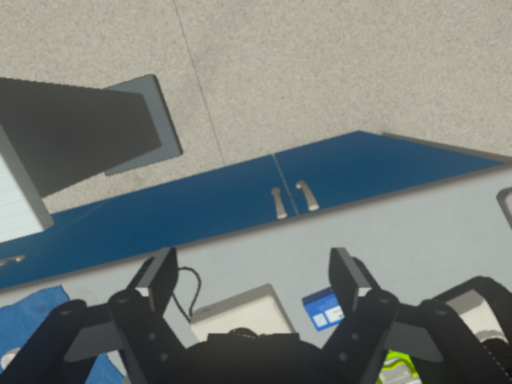

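The wrist picture still shows the start view: the move was refused, likely because of the empty rows. I'll send full rows.

Request:
step_arm:
  series:
    - {"x": 1,"y": -5.5,"z": 2,"ax": 0,"ay": 0,"az": 0,"gripper": 8.5}
    - {"x": 1,"y": -5.5,"z": 2,"ax": 0,"ay": 0,"az": 0,"gripper": 8.5}
    - {"x": 1,"y": -5.5,"z": 2,"ax": 0,"ay": 0,"az": 0,"gripper": 8.5}
    - {"x": 4.5,"y": -2.5,"z": 0.5,"ax": 0,"ay": 0,"az": 0,"gripper": 8.5}
    - {"x": 4.5,"y": -2.5,"z": 0.5,"ax": 0,"ay": 0,"az": 0,"gripper": 8.5}
    - {"x": 4.5,"y": -2.5,"z": 0.5,"ax": 0,"ay": 0,"az": 0,"gripper": 8.5}
    - {"x": 4.5,"y": -2.5,"z": 0.5,"ax": 0,"ay": 0,"az": 0,"gripper": 8.5}
    - {"x": 0,"y": 0,"z": 0,"ax": 0,"ay": 0,"az": 0,"gripper": 8.5}
    - {"x": 0,"y": 0,"z": 0,"ax": 0,"ay": 0,"az": 0,"gripper": 8.5}
    - {"x": 0,"y": 0,"z": 0,"ax": 0,"ay": 0,"az": 0,"gripper": 8.5}

```text
time: 1.95
position: [0.3473, 0.2421, 0.3113]
ee_rot: [180.0, -0.0, 164.8]
contact_force: [0.2, -0.4, 0.3]
finger_gap: 0.995
grip_force: 0.0
```

```bash
python3 - <<'E'
from look import *
look('w2',['screwdriver','tool_stand','lens_canister','petri_dish'])
E
```

```text
1.95 [0.3473 0.2421 0.3113] [ 1.7999e+02 -2.0000e-02  1.6481e+02] [ 24.5   5.4  93.1   0.   81.5 -50.3] [ 0.2 -0.4  0.3]
screwdriver 0.61 [274. 224.] 829 [0.419 0.252 0.142] [0.411 0.237 0.088] [0.433 0.265 0.17 ]
tool_stand 0.97 [267. 201.] 2174 [0.41  0.255 0.084] [0.385 0.209 0.001] [0.455 0.293 0.087]
petri_dish 0.63 [122. 211.] 926 [ 0.379 -0.011  0.018] [ 0.352 -0.04   0.006] [0.407 0.015 0.019]
```

View pics/w2.png

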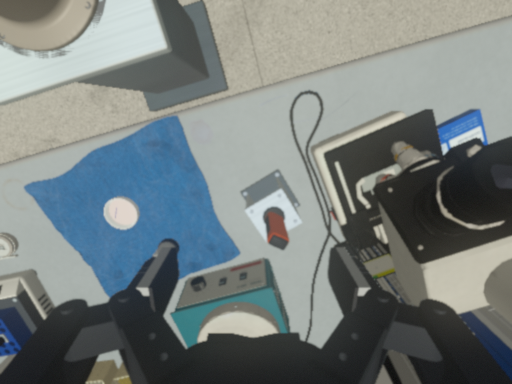

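View shows the stand plate at about (270,215) with the orange handle leaning to (278,240) by perspective, dish at (121,212), towel and stirrer below. Next: over the bath, while computing the stand's geometry.

```bash
cat > geo.py <<'E'
from h import *
import pickle
def rect(P):
    (c,s,a)=cv2.minAreaRect((P[:,:2]*1000).astype(np.float32)); return np.round(c,1),np.round(s,1),round(a,1)
def region(im,c,r,zlo,zhi,trim=None):
    P,uv=pts(im,np.ones(im['range_z'].shape,bool))
    m=(np.hypot(P[:,0]-c[0],P[:,1]-c[1])<r)&(P[:,2]>zlo)&(P[:,2]<zhi); return P[m],uv[m]
E
python3 - <<'E'
from geo import *
im,o=pickle.load(open('w2.pkl','rb'))
for zl,zh,r in [(.079,.089,.055),(.16,.176,.04),(.13,.16,.04),(.10,.13,.04)]:
    P,uv=region(im,(.42,.252),r,zl,zh); print(zl,len(P),np.round(P.mean(0),4),rect(P))
T=np.array(im['cam_to_world']);print(np.round(T[:3,3],3))
z=cv2.resize(im['color'][150:290,200:340],(560,560),interpolation=cv2.INTER_CUBIC); cv2.imwrite('pics/w2c.png',z)
E
```

```text
0.079 1131 [0.4187 0.252  0.0854] (array([426.8, 251. ]), array([65.5, 64.3]), 17.2)
0.16 285 [0.4238 0.2513 0.1673] (array([425.3, 251. ]), array([24.8, 16.8]), 47.7)
0.13 210 [0.4185 0.2515 0.1455] (array([420.3, 252.2]), array([27.4, 12.8]), 79.6)
0.1 159 [0.4186 0.2521 0.1158] (array([420.4, 252.1]), array([27.4, 12.4]), 79.5)
[0.268 0.263 0.455]
```

Request:
step_arm:
  series:
    - {"x": 0,"y": -6,"z": 0,"ax": 0,"ay": 0,"az": -10,"gripper": 8.5}
    - {"x": 1,"y": -6,"z": 0,"ax": 0,"ay": 0,"az": -10,"gripper": 8.5}
    - {"x": 1,"y": -6,"z": 0,"ax": 0,"ay": 0,"az": -10,"gripper": 8.5}
    - {"x": 1.5,"y": -6,"z": 0,"ax": 0,"ay": 0,"az": -10,"gripper": 8.5}
    - {"x": 1.5,"y": -6,"z": 0,"ax": 0,"ay": 0,"az": -10,"gripper": 8.5}
    - {"x": 1.5,"y": -6,"z": 0,"ax": 0,"ay": 0,"az": -10,"gripper": 8.5}
    - {"x": 1.5,"y": -6,"z": 0,"ax": 0,"ay": 0,"az": -10,"gripper": 8.5}
    - {"x": 2,"y": -5.5,"z": 0,"ax": 0,"ay": 0,"az": -4.8,"gripper": 8.5}
    - {"x": 2,"y": -5.5,"z": 0,"ax": 0,"ay": 0,"az": 0,"gripper": 8.5}
    - {"x": 2,"y": -5,"z": 0,"ax": 0,"ay": 0,"az": 0,"gripper": 8.5}

```text
time: 3.45
position: [0.4889, -0.3404, 0.3112]
ee_rot: [180.0, 0.0, 89.9]
contact_force: [1.4, 0.4, 0.5]
finger_gap: 0.993
grip_force: 0.0
```

```bash
python3 - <<'E'
from look import *
from geo import *
im,o=look('w3',['dry_bath','block_wide','block_fine','catch','slot','square_bottle','oil_bottle'])
for zl,zh,r in [(.055,.064,.15),(.083,.089,.12),(.0895,.098,.05),(.0985,.106,.05)]:
    P,uv=region(im,(.525,-.335),r,zl,zh); print(zl,len(P),np.round(P.mean(0),4),rect(P))
for c in [(.527,-.284),(.524,-.385)]:
    P,uv=region(im,c,.04,.118,.135); print(c,len(P),np.round(P.mean(0),4),rect(P))
    P,uv=region(im,c,.05,.08,.09); print(c,len(P),np.round(P.mean(0),4),rect(P))
E
```

```text
3.45 [ 0.4889 -0.3404  0.3112] [179.99   0.    89.9 ] [-42.2  24.8  66.8   0.   88.3 -42.1] [1.4 0.4 0.5]
block_wide 0.56 [282. 200.] 2455 [ 0.524 -0.385  0.087] [ 0.488 -0.421  0.053] [ 0.565 -0.361  0.126]
block_fine 0.57 [283. 129.] 2691 [ 0.528 -0.29   0.087] [ 0.492 -0.32   0.052] [ 0.569 -0.263  0.126]
catch 0.98 [282. 168.] 441 [ 0.527 -0.341  0.095] [ 0.502 -0.351  0.092] [ 0.554 -0.33   0.103]
slot 0.74 [252. 158.] 7792 [ 0.49  -0.329  0.06 ] [ 0.443 -0.435  0.038] [ 0.591 -0.241  0.1  ]
square_bottle 0.87 [357. 197.] 2574 [ 0.64  -0.382  0.113] [ 0.62  -0.425  0.01 ] [ 0.664 -0.357  0.159]
oil_bottle 0.53 [347. 134.] 294 [ 0.63 -0.3   0.04] [ 0.623 -0.311  0.006] [ 0.641 -0.29   0.059]
0.055 6307 [ 0.5227 -0.3288  0.0602] (array([ 553.6, -364.4]), array([242.4, 202.8]), 86.3)
0.083 3060 [ 0.5297 -0.3359  0.0873] (array([ 565. , -343.5]), array([160.4, 153.6]), 87.9)
0.0895 396 [ 0.5274 -0.3403  0.0936] (array([ 526.9, -332.9]), array([55. , 90.5]), 22.9)
0.0985 212 [ 0.5281 -0.3424  0.1016] (array([ 529.3, -333.2]), array([91.7, 22.9]), 83.6)
(0.527, -0.284) 311 [ 0.5297 -0.2905  0.1248] (array([ 530.2, -290.9]), array([31.8, 14.7]), 86.8)
(0.527, -0.284) 1705 [ 0.5298 -0.2902  0.0874] (array([ 530.3, -291.6]), array([59. , 80.4]), 88.1)
(0.524, -0.385) 244 [ 0.526  -0.3903  0.1247] (array([ 526.3, -391.1]), array([31.3, 14.6]), 88.6)
(0.524, -0.385) 1471 [ 0.5257 -0.388   0.0871] (array([ 526.5, -391.8]), array([60.8, 80.3]), 88.3)
```

View pics/w3.png

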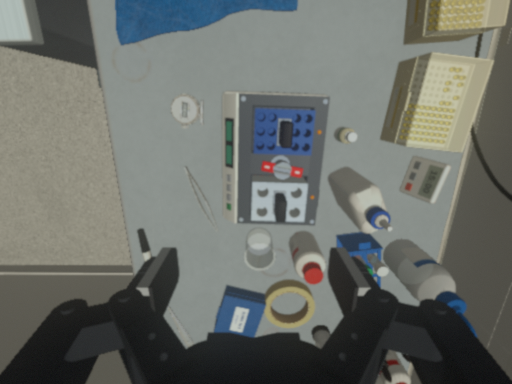

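Bath deck at (275,158), fine block at (283,129), wide at (282,200), catch at (282,168) in the wrist view; measured heights (deck 60, block tops 87, tabs 125 mm) match the text. Cross-check with the top camera and find free towel space.

```bash
python3 - <<'E'
from look import *
from geo import *
im,o=look('t3',['towel' if 0 else 'block_wide','block_fine','lens_canister','petri_dish','screwdriver'],'top')
for c in [(.53,-.291),(.526,-.391)]:
    P,uv=region(im,c,.03,.115,.135); print('tab',len(P),np.round(P.mean(0),4),rect(P))
    P,uv=region(im,c,.052,.08,.09); print('blk',len(P),np.round(P.mean(0),4),rect(P))
P,_=region(im,(.427,.251),.05,.08,.09); print('plate',len(P),rect(P)); P,_=region(im,(.427,.251),.03,.155,.18); print('handle',len(P),np.round(P.mean(0),4),rect(P))
# towel: blue on table
hsv=cv2.cvtColor(im['color'],cv2.COLOR_BGR2HSV); m=(hsv[...,0]>95)&(hsv[...,0]<125)&(hsv[...,1]>120)
P,_=pts(im,m); k=(P[:,2]<.02)&(P[:,0]>.2)&(P[:,0]<.6)&(abs(P[:,1])<.25); P=P[k]; print('towel',np.round(P.min(0),3),np.round(P.max(0),3))
for y in np.arange(-.14,.0,.02):
    q=P[abs(P[:,1]-y)<.006]; print(round(y,2),np.round([q[:,0].min(),q[:,0].max(),np.median(q[:,2])],3) if len(q) else None)
# canister
hh,_=region(im,(.42,0.0),.14,.045,.07); print('can',rect(hh) if len(hh) else 0)
# wrist refine: deck edges
im,_=pickle.load(open('w3.pkl','rb'))
P,_=region(im,(.525,-.341),.13,.057,.063); y=P[:,1]; 
for h in np.radians([-3,-2.5,-2,-1.5,-1]):
    c,s=np.cos(h),np.sin(h); u=P[:,0]*c+P[:,1]*s; v=-P[:,0]*s+P[:,1]*c
    e=lambda a:np.round(np.percentile(a,[.3,99.7])*1000,1); print(np.degrees(h),e(u),e(v),e(v).mean())
P,_=region(im,(.528,-.341),.035,.0895,.0975); d=P-P.mean(0); w,V=np.linalg.eigh(d[:,:2].T@d[:,:2]); print('wing',len(P),P.mean(0),np.degrees(np.arctan2(V[1,1],V[0,1])),rect(P))
P,_=region(im,(.528,-.341),.03,.0985,.106); print('head',len(P),rect(P))
E
```

```text
3.85 [ 0.4884 -0.3373  0.3121] [1.7995e+02 3.0000e-02 8.9990e+01] [-42.   24.5  67.2   0.   88.2 -42. ] [-0.3  0.4 -0.1]
block_wide 0.45 [346. 176.] 160 [ 0.55  -0.374  0.085] [ 0.487 -0.41   0.051] [ 0.567 -0.361  0.09 ]
block_fine 0.97 [316. 185.] 517 [ 0.527 -0.283  0.086] [ 0.492 -0.318  0.05 ] [ 0.568 -0.258  0.126]
petri_dish 0.51 [318. 158.] 58 [ 0.632 -0.295  0.039] [ 0.624 -0.307  0.007] [ 0.646 -0.287  0.06 ]
screwdriver 0.5 [140. 215.] 140 [0.427 0.248 0.143] [0.413 0.24  0.087] [0.44  0.269 0.171]
tab 50 [ 0.5292 -0.288   0.1244] (array([ 529.3, -288.1]), array([12.5, 28.5]), 1.3)
blk 319 [ 0.5298 -0.2885  0.0866] (array([ 530.4, -296.8]), array([76.4, 80.1]), 87.9)
tab 0 [nan nan nan] (array([0., 0.]), array([0., 0.]), 0.0)
blk 98 [ 0.5413 -0.3769  0.0861] (array([ 527.8, -381.3]), array([80.5, 43.5]), 2.7)
plate 298 (array([426.7, 253.5]), array([64.6, 67. ]), 16.7)
handle 58 [0.4268 0.2524 0.1663] (array([426.4, 254.5]), array([27.3, 18. ]), 48.9)
towel [ 0.252 -0.163 -0.006] [0.55  0.167 0.02 ]
-0.14 [0.288 0.425 0.005]
-0.12 [0.291 0.55  0.004]
-0.1 [0.29  0.55  0.003]
-0.08 [0.287 0.545 0.004]
-0.06 [0.28  0.542 0.003]
-0.04 [0.272 0.541 0.003]
-0.02 [0.266 0.542 0.003]
0.0 [0.262 0.543 0.004]
can (array([498.2,  51.6]), array([88.5, 47.6]), 28.0)
-3.0000000000000004 [475. 656.] [-411.6 -214.8] -313.20000000000005
-2.5 [472.6 653.5] [-416.1 -219.8] -317.95000000000005
-2.0 [469.7 651.1] [-420.8 -224.7] -322.75
-1.5000000000000002 [466.3 648.7] [-425.5 -229.3] -327.4
-1.0 [463.4 646.1] [-430.3 -233.7] -332.0
wing 342 [ 0.52813055 -0.34140948  0.09376652] 166.90877206599797 (array([ 528.4, -341.9]), array([62.2, 54.9]), 48.5)
head 186 (array([ 528.4, -340.4]), array([23.4, 23.7]), 3.2)<stdin>:5: RuntimeWarning: Mean of empty slice.
  ret = um.true_divide(
```

Request:
step_arm:
  series:
    - {"x": 1.4,"y": 1.5,"z": -3,"ax": 0,"ay": 0,"az": -2,"gripper": 5}
    - {"x": 1.4,"y": 1.5,"z": -3,"ax": 0,"ay": 0,"az": 0,"gripper": 5}
    - {"x": 1.4,"y": 1.6,"z": -3,"ax": 0,"ay": 0,"az": 0,"gripper": 5}
    - {"x": 0,"y": 0,"z": -2,"ax": 0,"ay": 0,"az": 0,"gripper": 5}
    - {"x": 0,"y": 0,"z": 0,"ax": 0,"ay": 0,"az": 0,"gripper": 5}
    - {"x": 0,"y": 0,"z": 0,"ax": 0,"ay": 0,"az": 0,"gripper": 5}
    - {"x": 0,"y": 0,"z": 0,"ax": 0,"ay": 0,"az": 0,"gripper": 5}
    - {"x": 0,"y": 0,"z": 0,"ax": 0,"ay": 0,"az": 0,"gripper": 5}
    - {"x": 0,"y": 0,"z": 0,"ax": 0,"ay": 0,"az": 0,"gripper": 5}
    - {"x": 0,"y": 0,"z": 0,"ax": 0,"ay": 0,"az": 0,"gripper": 5}

```text
time: 5.4
position: [0.5304, -0.2926, 0.2015]
ee_rot: [180.0, 0.0, 87.9]
contact_force: [0.4, 0.1, 0.8]
finger_gap: 0.58
grip_force: 0.0
```

```bash
python3 - <<'E'
from look import *
from geo import *
im,o=look('w4',['block_wide','block_fine','catch'])
for c in [(.53,-.291),(.526,-.391)]:
    P,uv=region(im,c,.03,.118,.132); print('tab',len(P),np.round(P.mean(0),4),rect(P))
    P,uv=region(im,c,.049,.08,.089); print('blk',len(P),np.round(P.mean(0),4),rect(P))
P,_=region(im,(.528,-.341),.03,.0985,.106); print('head',len(P),rect(P))
E
```

```text
5.4 [ 0.5304 -0.2926  0.2015] [1.7998e+02 1.0000e-02 8.7910e+01] [-36.1  29.4  76.5   0.   74.1 -34. ] [0.4 0.1 0.8]
block_wide 0.74 [253. 271.] 3820 [ 0.527 -0.384  0.087] [ 0.489 -0.42   0.062] [ 0.565 -0.361  0.126]
catch 0.8 [254. 234.] 871 [ 0.529 -0.341  0.095] [ 0.503 -0.351  0.092] [ 0.556 -0.329  0.103]
tab 544 [ 0.5306 -0.2894  0.1248] (array([ 530.4, -290.5]), array([31. , 13.7]), 88.5)
blk 3030 [ 0.5309 -0.2878  0.0869] (array([ 530.6, -297.4]), array([73.4, 79.2]), 88.0)
tab 384 [ 0.5273 -0.3889  0.1245] (array([ 526.9, -391.3]), array([32.2, 13.2]), 88.3)
blk 2426 [ 0.5272 -0.3879  0.0869] (array([ 527.2, -391.5]), array([61.5, 79. ]), 88.2)
head 328 (array([ 528.8, -340.6]), array([24.4, 23.2]), 78.7)
```

View pics/w4.png

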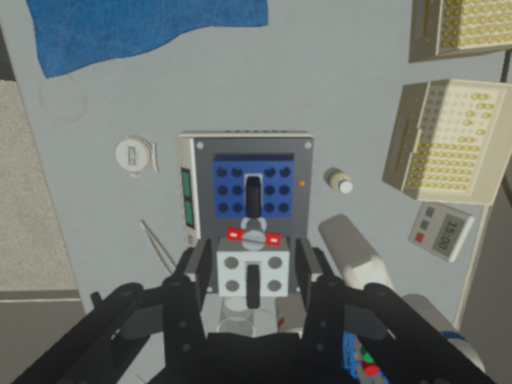

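Tab of the fine block at (253,195), wing at (254,237): agrees with earlier numbers. Descend and grip.

Request:
step_arm:
  newtons: 60
  series:
    - {"x": 0,"y": 0.1,"z": -4,"ax": 0,"ay": 0,"az": 0,"gripper": 5}
    - {"x": 0,"y": 0,"z": -4,"ax": 0,"ay": 0,"az": 0,"gripper": 5}
    - {"x": 0,"y": 0,"z": -2.6,"ax": 0,"ay": 0,"az": 0,"gripper": 5}
    - {"x": 0,"y": 0,"z": 0,"ax": 0,"ay": 0,"az": 0,"gripper": 5}
    - {"x": 0,"y": 0,"z": 0,"ax": 0,"ay": 0,"az": 0,"gripper": 1}
    - {"x": 0,"y": 0,"z": 0,"ax": 0,"ay": 0,"az": 0,"gripper": 1}
    - {"x": 0,"y": 0,"z": 0,"ax": 0,"ay": 0,"az": 0,"gripper": 1}
    - {"x": 0,"y": 0,"z": 0,"ax": 0,"ay": 0,"az": 0,"gripper": 1}
    - {"x": 0,"y": 0,"z": 0,"ax": 0,"ay": 0,"az": 0,"gripper": 1}
    - {"x": 0,"y": 0,"z": 0,"ax": 0,"ay": 0,"az": 0,"gripper": 1}

```text
time: 6.85
position: [0.5309, -0.2921, 0.0968]
ee_rot: [179.9, 0.1, 87.9]
contact_force: [-1.7, 0.1, 6.5]
finger_gap: 0.151
grip_force: 63.7
```

Request:
step_arm:
  series:
    - {"x": 0,"y": 0,"z": 1,"ax": 0,"ay": 0,"az": 0,"gripper": 1}
    - {"x": 0,"y": 0,"z": 2.5,"ax": 0,"ay": 0,"az": 0,"gripper": 1}
    - {"x": 0,"y": 0,"z": 2.5,"ax": 0,"ay": 0,"az": 0,"gripper": 1}
    - {"x": -1,"y": 2.5,"z": 0,"ax": 0,"ay": 0,"az": 0,"gripper": 1}
    - {"x": -2,"y": 5,"z": 0,"ax": 0,"ay": 0,"az": 0,"gripper": 1}
    - {"x": -2,"y": 5,"z": 0,"ax": 0,"ay": 0,"az": 0,"gripper": 1}
    - {"x": -2,"y": 5,"z": 0,"ax": 0,"ay": 0,"az": 0,"gripper": 1}
    - {"x": -1,"y": 2.5,"z": -2,"ax": 0,"ay": 0,"az": 0,"gripper": 1}
    - {"x": 0,"y": 0,"z": -3,"ax": 0,"ay": 0,"az": 0,"gripper": 1}
    - {"x": 0,"y": 0,"z": 0,"ax": 0,"ay": 0,"az": 0,"gripper": 1}

```text
time: 8.1
position: [0.4489, -0.0907, 0.1042]
ee_rot: [-179.8, -0.1, 88.0]
contact_force: [0.7, 0.7, -2.8]
finger_gap: 0.147
grip_force: 62.3
```

```bash
python3 - <<'E'
from look import *
from geo import *
im,o=look('w5',['block_fine','lens_canister','petri_dish'])
cv2.imwrite('pics/w5t.png',get_image('top')['color'])
E
```

```text
8.1 [ 0.4489 -0.0907  0.1042] [-1.7976e+02 -8.0000e-02  8.7950e+01] [-21.   21.8 107.3   0.   51.2 -19. ] [ 0.7  0.7 -2.8]
block_fine 0.82 [253. 222.] 10874 [ 0.45  -0.075  0.095] [ 0.411 -0.115  0.058] [ 0.488 -0.059  0.133]
petri_dish 0.79 [169. 114.] 4129 [ 0.382 -0.013  0.018] [ 0.355 -0.04   0.016] [0.409 0.012 0.019]
```

View pics/w5.png

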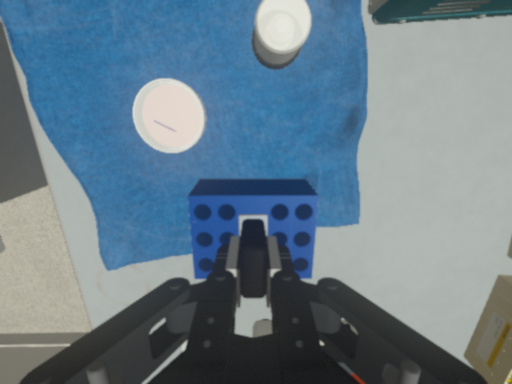

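Block fine is held level above the towel's edge (rows 180–278); dish at (169,115), canister at (280,30). I'll shift 2 cm further onto the towel and lower slowly.

Request:
step_arm:
  series:
    - {"x": 1,"y": 2,"z": 0,"ax": 0,"ay": 0,"az": 0,"gripper": 1}
    - {"x": 0,"y": 0,"z": -2,"ax": 0,"ay": 0,"az": 0,"gripper": 1}
    - {"x": 0,"y": 0,"z": -2,"ax": 0,"ay": 0,"az": 0,"gripper": 1}
    - {"x": 0,"y": 0,"z": -0.1,"ax": 0,"ay": 0,"az": 0,"gripper": 1}
    - {"x": 0,"y": 0,"z": -0.1,"ax": 0,"ay": 0,"az": 0,"gripper": 1}
    - {"x": 0,"y": 0,"z": -0.1,"ax": 0,"ay": 0,"az": 0,"gripper": 1}
    - {"x": 0,"y": 0,"z": -0.1,"ax": 0,"ay": 0,"az": 0,"gripper": 1}
    - {"x": 0,"y": 0,"z": -0.1,"ax": 0,"ay": 0,"az": 0,"gripper": 1}
    - {"x": 0,"y": 0,"z": -0.1,"ax": 0,"ay": 0,"az": 0,"gripper": 1}
    - {"x": 0,"y": 0,"z": 0,"ax": 0,"ay": 0,"az": 0,"gripper": 1}

```text
time: 9.6
position: [0.4603, -0.0715, 0.0592]
ee_rot: [-180.0, -0.0, 87.9]
contact_force: [-0.3, -0.5, -3.2]
finger_gap: 0.152
grip_force: 62.2
```

Request:
step_arm:
  series:
    - {"x": 0,"y": 0,"z": -0.1,"ax": 0,"ay": 0,"az": 0,"gripper": 1}
    - {"x": 0,"y": 0,"z": -0.05,"ax": 0,"ay": 0,"az": 0,"gripper": 1}
    - {"x": 0,"y": 0,"z": -0.05,"ax": 0,"ay": 0,"az": 0,"gripper": 1}
    - {"x": 0,"y": 0,"z": 0,"ax": 0,"ay": 0,"az": 0,"gripper": 1}
    - {"x": 0,"y": 0,"z": 0,"ax": 0,"ay": 0,"az": 0,"gripper": 5}
    - {"x": 0,"y": 0,"z": 0,"ax": 0,"ay": 0,"az": 0,"gripper": 5}
    - {"x": 0,"y": 0,"z": 0,"ax": 0,"ay": 0,"az": 0,"gripper": 5}
    - {"x": 0,"y": 0,"z": 3,"ax": 0,"ay": 0,"az": 0,"gripper": 5}
    - {"x": 0,"y": 0,"z": 5,"ax": 0,"ay": 0,"az": 0,"gripper": 5}
    - {"x": 0,"y": 0,"z": 5.5,"ax": 0,"ay": 0,"az": 0,"gripper": 5}

```text
time: 10.85
position: [0.46, -0.0714, 0.1935]
ee_rot: [-179.9, -0.0, 87.9]
contact_force: [1.9, 0.5, 0.1]
finger_gap: 0.583
grip_force: 0.0
```

```bash
python3 - <<'E'
from look import *
from geo import *
im,o=look('w6',[])
P,uv=region(im,(.46,-.071),.03,.078,.095); print('tab',len(P),np.round(P.mean(0),4),rect(P))
P,uv=region(im,(.46,-.071),.05,.04,.053); print('blk',len(P),np.round(P.mean(0),4),rect(P))
E
```

```text
10.85 [ 0.46   -0.0714  0.1935] [-1.7993e+02 -2.0000e-02  8.7910e+01] [-18.3  15.6  99.6   0.   64.9 -16.2] [1.9 0.5 0.1]
tab 432 [ 0.4601 -0.0686  0.0853] (array([460.4, -69.6]), array([30.4, 14.1]), 87.7)
blk 2582 [ 0.4607 -0.0679  0.0476] (array([460.2, -70.3]), array([60.3, 79.9]), 87.9)
```

Request:
step_arm:
  series:
    - {"x": 1.1,"y": -5.3,"z": 0,"ax": 0,"ay": 0,"az": 0,"gripper": 5}
    - {"x": 1.1,"y": -5.3,"z": 0,"ax": 0,"ay": 0,"az": 0,"gripper": 5}
    - {"x": 1.1,"y": -5.3,"z": 0,"ax": 0,"ay": 0,"az": 0,"gripper": 5}
    - {"x": 1.1,"y": -5.3,"z": 0,"ax": 0,"ay": 0,"az": 0,"gripper": 5}
    - {"x": 1.1,"y": -5.3,"z": 0,"ax": 0,"ay": 0,"az": 0,"gripper": 5}
    - {"x": 1.2,"y": -5.4,"z": 0,"ax": 0,"ay": 0,"az": 0,"gripper": 5}
    - {"x": 0,"y": 0,"z": 0,"ax": 0,"ay": 0,"az": 0,"gripper": 5}
    - {"x": 0,"y": 0,"z": -3,"ax": 0,"ay": 0,"az": 0,"gripper": 5}
    - {"x": 0,"y": 0,"z": -2,"ax": 0,"ay": 0,"az": 0,"gripper": 5}
    - {"x": 0,"y": 0,"z": 0,"ax": 0,"ay": 0,"az": 0,"gripper": 5}

```text
time: 12.15
position: [0.5266, -0.3889, 0.1405]
ee_rot: [-179.8, -0.2, 87.9]
contact_force: [0.4, 0.5, -0.2]
finger_gap: 0.587
grip_force: 0.0
```

```bash
python3 - <<'E'
from look import *
from geo import *
im,o=look('w7',[])
P,uv=region(im,(.527,-.391),.03,.118,.132); print('tab',len(P),np.round(P.mean(0),4),rect(P))
P,uv=region(im,(.527,-.391),.05,.08,.089); print('blk',len(P),np.round(P.mean(0),4),rect(P))
P,_=region(im,(.528,-.341),.03,.0985,.106); print('head',len(P),rect(P))
P,_=region(im,(.528,-.341),.035,.0895,.0975); d=P-P.mean(0); w,V=np.linalg.eigh(d[:,:2].T@d[:,:2]); print('wing',len(P),P.mean(0),np.degrees(np.arctan2(V[1,1],V[0,1])))
hsv=cv2.cvtColor(im['color'],cv2.COLOR_BGR2HSV)
# empty left bay floor
P,_=region(im,(.530,-.291),.06,.036,.048); print('floor',len(P),np.round(P.mean(0),4),rect(P))
E
```

```text
12.15 [ 0.5266 -0.3889  0.1405] [-1.7983e+02 -1.7000e-01  8.7950e+01] [-43.2  37.6  71.8   0.   70.8 -41.1] [ 0.4  0.5 -0.2]
tab 939 [ 0.5267 -0.3898  0.1246] (array([ 526.5, -391.7]), array([32.1, 14.6]), 88.6)
blk 4774 [ 0.5271 -0.3874  0.0871] (array([ 527., -392.]), array([60.7, 79.6]), 88.1)
head 728 (array([ 529. , -341.2]), array([24.7, 23.5]), 76.8)
wing 1184 [ 0.52909005 -0.34176889  0.09389884] 168.3349458189321
floor 8335 [ 0.5311 -0.2897  0.0431] (array([ 531. , -291.2]), array([64.1, 84.1]), 88.0)
```

Request:
step_arm:
  series:
    - {"x": 0,"y": 0,"z": -2.5,"ax": 0,"ay": 0,"az": 0,"gripper": 5}
    - {"x": 0,"y": 0,"z": -2,"ax": 0,"ay": 0,"az": 0,"gripper": 5}
    - {"x": 0,"y": 0,"z": 0,"ax": 0,"ay": 0,"az": 0,"gripper": 5}
    - {"x": 0,"y": 0,"z": 0,"ax": 0,"ay": 0,"az": 0,"gripper": 1}
    - {"x": 0,"y": 0,"z": 0,"ax": 0,"ay": 0,"az": 0,"gripper": 1}
    - {"x": 0,"y": 0,"z": 0,"ax": 0,"ay": 0,"az": 0,"gripper": 1}
    - {"x": 0,"y": 0,"z": 0,"ax": 0,"ay": 0,"az": 0,"gripper": 1}
    - {"x": 0,"y": 0,"z": 0,"ax": 0,"ay": 0,"az": 0,"gripper": 1}
    - {"x": 0,"y": 0,"z": 0,"ax": 0,"ay": 0,"az": 0,"gripper": 1}
    - {"x": 0,"y": 0,"z": 0,"ax": 0,"ay": 0,"az": 0,"gripper": 1}

```text
time: 13.45
position: [0.5276, -0.391, 0.0987]
ee_rot: [179.9, 0.1, 87.9]
contact_force: [-2.4, 0.7, 6.6]
finger_gap: 0.153
grip_force: 64.1
```

Request:
step_arm:
  series:
    - {"x": 0,"y": 0,"z": 1,"ax": 0,"ay": 0,"az": 0,"gripper": 1}
    - {"x": 0,"y": 0,"z": 2.5,"ax": 0,"ay": 0,"az": 0,"gripper": 1}
    - {"x": 0,"y": 0,"z": 4,"ax": 0,"ay": 0,"az": 0,"gripper": 1}
    - {"x": 0,"y": 0,"z": 0,"ax": 0,"ay": 0,"az": 0,"gripper": 1}
    - {"x": 0.1,"y": 2.5,"z": 0,"ax": 0,"ay": 0,"az": 0,"gripper": 1}
    - {"x": 0.2,"y": 5,"z": 0,"ax": 0,"ay": 0,"az": 0,"gripper": 1}
    - {"x": 0.1,"y": 2.5,"z": 0,"ax": 0,"ay": 0,"az": 0,"gripper": 1}
    - {"x": 0,"y": 0,"z": -2.5,"ax": 0,"ay": 0,"az": 0,"gripper": 1}
    - {"x": 0,"y": 0,"z": -1.5,"ax": 0,"ay": 0,"az": 0,"gripper": 1}
    - {"x": 0,"y": 0,"z": 0,"ax": 0,"ay": 0,"az": 0,"gripper": 1}

```text
time: 14.7
position: [0.5305, -0.2903, 0.1304]
ee_rot: [-179.8, -0.1, 87.9]
contact_force: [-0.3, 0.6, -3.0]
finger_gap: 0.152
grip_force: 62.4
```

```bash
python3 - <<'E'
from look import *
from geo import *
im,o=look('w8',['block_wide'])
P,_=pts(im,o['block_wide']['mask']); z0=np.median(P[:,2]); P=P[abs(P[:,2]-z0)<.004]; print('blk',len(P),z0,rect(P))
P,uv=region(im,(.531,-.291),.1,.055,.064); 
P,_=region(im,(.528,-.341),.03,.0985,.106); print('head',len(P),rect(P))
P,_=region(im,(.530,-.291),.06,.036,.048); print('floor',len(P),rect(P))
E
```

```text
14.7 [ 0.5305 -0.2903  0.1304] [-1.7982e+02 -1.2000e-01  8.7890e+01] [-35.9  33.2  81.9  -0.   65.2 -33.8] [-0.3  0.6 -3. ]
block_wide 0.88 [254. 225.] 10348 [ 0.531 -0.277  0.119] [ 0.493 -0.315  0.083] [ 0.569 -0.26   0.158]
blk 5655 0.11917822238576985 (array([ 530.5, -291.2]), array([60.6, 79.8]), 88.2)
head 8 (array([ 529. , -352.7]), array([5.5, 1.4]), 7.7)
floor 1302 (array([ 532.4, -254.6]), array([32.7, 83.5]), 87.9)
```

View pics/w8.png

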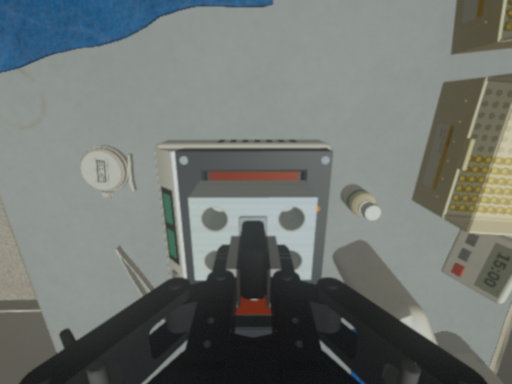

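Block wide is centred over the left bay in both axes (orange bay floor showing evenly at rows 175 and 305). Lower it.

Request:
step_arm:
  series:
    - {"x": 0.05,"y": 0,"z": -0.6,"ax": 0,"ay": 0,"az": 0,"gripper": 1}
    - {"x": 0,"y": 0,"z": -0.4,"ax": 0,"ay": 0,"az": 0,"gripper": 1}
    - {"x": 0,"y": 0,"z": -0.3,"ax": 0,"ay": 0,"az": 0,"gripper": 1}
    - {"x": 0,"y": 0,"z": -0.3,"ax": 0,"ay": 0,"az": 0,"gripper": 1}
    - {"x": 0,"y": 0,"z": -0.3,"ax": 0,"ay": 0,"az": 0,"gripper": 1}
    - {"x": 0,"y": 0,"z": -0.3,"ax": 0,"ay": 0,"az": 0,"gripper": 1}
    - {"x": 0,"y": 0,"z": -0.3,"ax": 0,"ay": 0,"az": 0,"gripper": 1}
    - {"x": 0,"y": 0,"z": -0.2,"ax": 0,"ay": 0,"az": 0,"gripper": 1}
    - {"x": 0,"y": 0,"z": -0.2,"ax": 0,"ay": 0,"az": 0,"gripper": 1}
    - {"x": 0,"y": 0,"z": 0,"ax": 0,"ay": 0,"az": 0,"gripper": 1}

```text
time: 16.05
position: [0.5318, -0.2905, 0.1032]
ee_rot: [-180.0, -0.0, 87.9]
contact_force: [1.4, 0.4, -3.5]
finger_gap: 0.149
grip_force: 62.6
```

Request:
step_arm:
  series:
    - {"x": 0,"y": 0,"z": -0.15,"ax": 0,"ay": 0,"az": 0,"gripper": 1}
    - {"x": 0,"y": 0,"z": -0.1,"ax": 0,"ay": 0,"az": 0,"gripper": 1}
    - {"x": 0,"y": 0,"z": -0.1,"ax": 0,"ay": 0,"az": 0,"gripper": 1}
    - {"x": 0,"y": 0,"z": -0.1,"ax": 0,"ay": 0,"az": 0,"gripper": 1}
    - {"x": 0,"y": 0,"z": -0.05,"ax": 0,"ay": 0,"az": 0,"gripper": 1}
    - {"x": 0,"y": 0,"z": -0.05,"ax": 0,"ay": 0,"az": 0,"gripper": 1}
    - {"x": 0,"y": 0,"z": 0,"ax": 0,"ay": 0,"az": 0,"gripper": 1}
    - {"x": 0,"y": 0,"z": 0,"ax": 0,"ay": 0,"az": 0,"gripper": 1}
    - {"x": 0,"y": 0,"z": 0,"ax": 0,"ay": 0,"az": 0,"gripper": 1}
    - {"x": 0,"y": 0,"z": 0,"ax": 0,"ay": 0,"az": 0,"gripper": 1}

```text
time: 17.3
position: [0.5319, -0.2906, 0.0987]
ee_rot: [180.0, 0.0, 87.9]
contact_force: [-4.1, 2.2, 6.1]
finger_gap: 0.152
grip_force: 63.9
```

Request:
step_arm:
  series:
    - {"x": 0,"y": 0,"z": 0,"ax": 0,"ay": 0,"az": 0,"gripper": 5}
    - {"x": 0,"y": 0,"z": 0,"ax": 0,"ay": 0,"az": 0,"gripper": 5}
    - {"x": 0,"y": 0,"z": 0,"ax": 0,"ay": 0,"az": 0,"gripper": 5}
    - {"x": 0,"y": 0,"z": 3,"ax": 0,"ay": 0,"az": 0,"gripper": 5}
    - {"x": 0,"y": 0,"z": 4,"ax": 0,"ay": 0,"az": 0,"gripper": 5}
    - {"x": 0,"y": 0,"z": 1,"ax": 0,"ay": 0,"az": 0,"gripper": 5}
    - {"x": -1.8,"y": 5.5,"z": 0,"ax": 0,"ay": 0,"az": 0,"gripper": 5}
    - {"x": -1.8,"y": 5.5,"z": 0,"ax": 0,"ay": 0,"az": 0,"gripper": 5}
    - {"x": -1.8,"y": 5.5,"z": 0,"ax": 0,"ay": 0,"az": 0,"gripper": 5}
    - {"x": -1.8,"y": 5.5,"z": 0,"ax": 0,"ay": 0,"az": 0,"gripper": 5}

```text
time: 18.55
position: [0.4588, -0.0689, 0.1771]
ee_rot: [-180.0, -0.0, 87.9]
contact_force: [0.6, 0.7, 0.5]
finger_gap: 0.585
grip_force: 0.0
```

Request:
step_arm:
  series:
    - {"x": 0.1,"y": -0.1,"z": -5,"ax": 0,"ay": 0,"az": 0,"gripper": 5}
    - {"x": 0,"y": 0,"z": -4,"ax": 0,"ay": 0,"az": 0,"gripper": 5}
    - {"x": 0,"y": 0,"z": -3,"ax": 0,"ay": 0,"az": 0,"gripper": 5}
    - {"x": 0,"y": 0,"z": 0,"ax": 0,"ay": 0,"az": 0,"gripper": 5}
    - {"x": 0,"y": 0,"z": 0,"ax": 0,"ay": 0,"az": 0,"gripper": 1}
    - {"x": 0,"y": 0,"z": 0,"ax": 0,"ay": 0,"az": 0,"gripper": 1}
    - {"x": 0,"y": 0,"z": 0,"ax": 0,"ay": 0,"az": 0,"gripper": 1}
    - {"x": 0,"y": 0,"z": 0,"ax": 0,"ay": 0,"az": 0,"gripper": 1}
    - {"x": 0,"y": 0,"z": 0,"ax": 0,"ay": 0,"az": 0,"gripper": 1}
    - {"x": 0,"y": 0,"z": 0,"ax": 0,"ay": 0,"az": 0,"gripper": 1}

```text
time: 19.8
position: [0.4612, -0.0717, 0.0587]
ee_rot: [179.9, 0.0, 87.9]
contact_force: [-2.2, 0.5, 6.1]
finger_gap: 0.153
grip_force: 64.2
```

Request:
step_arm:
  series:
    - {"x": 0,"y": 0,"z": 1,"ax": 0,"ay": 0,"az": 0,"gripper": 1}
    - {"x": 0,"y": 0,"z": 4,"ax": 0,"ay": 0,"az": 0,"gripper": 1}
    - {"x": 0,"y": 0,"z": 5.5,"ax": 0,"ay": 0,"az": 0,"gripper": 1}
    - {"x": 0.5,"y": -2.4,"z": 5.5,"ax": 0,"ay": 0,"az": 0,"gripper": 1}
    - {"x": 1.1,"y": -5.4,"z": 0,"ax": 0,"ay": 0,"az": 0,"gripper": 1}
    - {"x": 1.1,"y": -5.4,"z": 0,"ax": 0,"ay": 0,"az": 0,"gripper": 1}
    - {"x": 1.1,"y": -5.4,"z": 0,"ax": 0,"ay": 0,"az": 0,"gripper": 1}
    - {"x": 1.1,"y": -5.4,"z": 0,"ax": 0,"ay": 0,"az": 0,"gripper": 1}
    - {"x": 1.1,"y": -5.4,"z": 0,"ax": 0,"ay": 0,"az": 0,"gripper": 1}
    - {"x": 0.7,"y": -2.7,"z": 0,"ax": 0,"ay": 0,"az": 0,"gripper": 1}

```text
time: 21.05
position: [0.5274, -0.3952, 0.2172]
ee_rot: [-180.0, -0.0, 87.8]
contact_force: [1.0, 0.8, -3.7]
finger_gap: 0.151
grip_force: 62.6
```

Request:
step_arm:
  series:
    - {"x": 0,"y": 0,"z": 0,"ax": 0,"ay": 0,"az": 0,"gripper": 1}
    - {"x": 0,"y": 0,"z": -4,"ax": 0,"ay": 0,"az": 0,"gripper": 1}
    - {"x": 0,"y": 0,"z": -3,"ax": 0,"ay": 0,"az": 0,"gripper": 1}
    - {"x": 0,"y": 0,"z": -1.7,"ax": 0,"ay": 0,"az": 0,"gripper": 1}
    - {"x": 0,"y": 0,"z": 0,"ax": 0,"ay": 0,"az": 0,"gripper": 1}
    - {"x": 0,"y": 0,"z": 0,"ax": 0,"ay": 0,"az": 0,"gripper": 1}
    - {"x": 0,"y": 0,"z": 0,"ax": 0,"ay": 0,"az": 0,"gripper": 1}
    - {"x": 0,"y": 0,"z": 0,"ax": 0,"ay": 0,"az": 0,"gripper": 1}
    - {"x": 0,"y": 0,"z": 0,"ax": 0,"ay": 0,"az": 0,"gripper": 1}
    - {"x": 0,"y": 0,"z": 0,"ax": 0,"ay": 0,"az": 0,"gripper": 1}

```text
time: 22.3
position: [0.5279, -0.3926, 0.1309]
ee_rot: [180.0, 0.0, 87.9]
contact_force: [0.7, 0.1, -3.1]
finger_gap: 0.154
grip_force: 62.6
```

```bash
python3 - <<'E'
from look import *
from geo import *
im,o=look('w9',['block_fine'])
P,_=pts(im,o['block_fine']['mask']); z0=np.median(P[:,2]); P=P[abs(P[:,2]-z0)<.004]; print('fine',len(P),z0,rect(P))
P,uv=region(im,(.531,-.291),.048,.082,.092); print('wide',len(P),np.round(P.mean(0),4),rect(P))
P,uv=region(im,(.531,-.291),.03,.115,.135); print('widetab',len(P),np.round(P.mean(0),4),rect(P))
P,_=region(im,(.528,-.341),.03,.0985,.106); print('head',len(P),rect(P))
P,_=region(im,(.527,-.391),.055,.036,.048); print('floor',len(P),rect(P))
E
```

```text
22.3 [ 0.5279 -0.3926  0.1309] [179.99   0.    87.91] [-43.3  38.3  72.1   0.   69.6 -41.2] [ 0.7  0.1 -3.1]
block_fine 0.94 [251. 220.] 10961 [ 0.528 -0.377  0.12 ] [ 0.49  -0.417  0.081] [ 0.567 -0.36   0.159]
fine 5736 0.12006200239687273 (array([ 527.9, -391.4]), array([61. , 79.8]), 88.0)
wide 8727 [ 0.5318 -0.2904  0.0876] (array([ 531.8, -297. ]), array([71.2, 80.3]), 88.0)
widetab 1767 [ 0.5318 -0.292   0.1251] (array([ 531.8, -292.3]), array([31.8, 14.1]), 88.2)
head 1009 (array([ 527.8, -345.3]), array([33.1, 44.2]), 87.9)
floor 761 (array([ 528.5, -367. ]), array([ 9.3, 83.5]), 87.8)
```

View pics/w9.png

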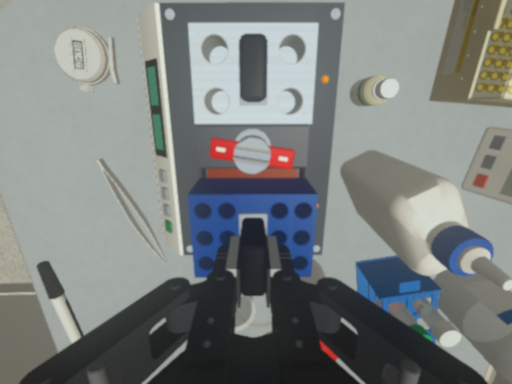

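Wide sits home (top 87.6 mm); fine hovers over the right bay, x centred within 0.6 mm. Lower it.

Request:
step_arm:
  series:
    - {"x": 0.05,"y": 0,"z": -0.6,"ax": 0,"ay": 0,"az": 0,"gripper": 1}
    - {"x": 0,"y": 0,"z": -0.4,"ax": 0,"ay": 0,"az": 0,"gripper": 1}
    - {"x": 0,"y": 0,"z": -0.3,"ax": 0,"ay": 0,"az": 0,"gripper": 1}
    - {"x": 0,"y": 0,"z": -0.3,"ax": 0,"ay": 0,"az": 0,"gripper": 1}
    - {"x": 0,"y": 0,"z": -0.3,"ax": 0,"ay": 0,"az": 0,"gripper": 1}
    - {"x": 0,"y": 0,"z": -0.3,"ax": 0,"ay": 0,"az": 0,"gripper": 1}
    - {"x": 0,"y": 0,"z": -0.3,"ax": 0,"ay": 0,"az": 0,"gripper": 1}
    - {"x": 0,"y": 0,"z": -0.2,"ax": 0,"ay": 0,"az": 0,"gripper": 1}
    - {"x": 0,"y": 0,"z": -0.2,"ax": 0,"ay": 0,"az": 0,"gripper": 1}
    - {"x": 0,"y": 0,"z": 0,"ax": 0,"ay": 0,"az": 0,"gripper": 1}

```text
time: 23.65
position: [0.5283, -0.3925, 0.1016]
ee_rot: [-180.0, -0.0, 87.9]
contact_force: [-0.3, -0.3, -3.1]
finger_gap: 0.152
grip_force: 62.7
```

Request:
step_arm:
  series:
    - {"x": 0,"y": 0,"z": -0.1,"ax": 0,"ay": 0,"az": 0,"gripper": 1}
    - {"x": 0,"y": 0,"z": -0.1,"ax": 0,"ay": 0,"az": 0,"gripper": 1}
    - {"x": 0,"y": 0,"z": -0.1,"ax": 0,"ay": 0,"az": 0,"gripper": 1}
    - {"x": 0,"y": 0,"z": -0.1,"ax": 0,"ay": 0,"az": 0,"gripper": 1}
    - {"x": 0,"y": 0,"z": -0.05,"ax": 0,"ay": 0,"az": 0,"gripper": 1}
    - {"x": 0,"y": 0,"z": -0.05,"ax": 0,"ay": 0,"az": 0,"gripper": 1}
    - {"x": 0,"y": 0,"z": 0,"ax": 0,"ay": 0,"az": 0,"gripper": 1}
    - {"x": 0,"y": 0,"z": 0,"ax": 0,"ay": 0,"az": 0,"gripper": 1}
    - {"x": 0,"y": 0,"z": 0,"ax": 0,"ay": 0,"az": 0,"gripper": 1}
    - {"x": 0,"y": 0,"z": 0,"ax": 0,"ay": 0,"az": 0,"gripper": 1}

```text
time: 24.9
position: [0.5283, -0.3926, 0.0983]
ee_rot: [180.0, 0.0, 87.9]
contact_force: [-4.8, 2.1, 7.4]
finger_gap: 0.152
grip_force: 64.3
```

Request:
step_arm:
  series:
    - {"x": 0,"y": 0,"z": 0,"ax": 0,"ay": 0,"az": 0,"gripper": 5}
    - {"x": 0,"y": 0,"z": 0,"ax": 0,"ay": 0,"az": 0,"gripper": 5}
    - {"x": 0,"y": 0,"z": 0,"ax": 0,"ay": 0,"az": 0,"gripper": 5}
    - {"x": 0,"y": 0,"z": 3,"ax": 0,"ay": 0,"az": 0,"gripper": 5}
    - {"x": 0,"y": 0,"z": 4,"ax": 0,"ay": 0,"az": 0,"gripper": 5}
    - {"x": 0,"y": 0,"z": 5,"ax": 0,"ay": 0,"az": 10,"gripper": 5}
    - {"x": -2,"y": 3,"z": 2,"ax": 0,"ay": 0,"az": 10,"gripper": 5}
    - {"x": -2,"y": 3,"z": 0,"ax": 0,"ay": 0,"az": 10,"gripper": 5}
    - {"x": 0,"y": 2,"z": 0,"ax": 0,"ay": 0,"az": 10,"gripper": 5}
    - {"x": 0,"y": 0,"z": 0,"ax": 0,"ay": 0,"az": 10,"gripper": 5}

```text
time: 26.15
position: [0.4884, -0.3112, 0.2374]
ee_rot: [180.0, 0.0, 138.3]
contact_force: [0.1, 0.1, 0.1]
finger_gap: 0.585
grip_force: 0.0
```

```bash
python3 - <<'E'
from look import *
from geo import *
im,o=look('w10',['catch'])
for c in [(.5315,-.2915),(.528,-.3915)]:
    P,uv=region(im,c,.048,.082,.092); print('blk',len(P),np.round(P.mean(0),4),rect(P))
    P,uv=region(im,c,.03,.115,.135); print('tab',len(P),np.round(P.mean(0),4),rect(P))
P,_=region(im,(.5285,-.341),.025,.0985,.106); print('head',len(P),rect(P))
P,_=region(im,(.5285,-.341),.035,.0895,.0975); d=P-P.mean(0); w,V=np.linalg.eigh(d[:,:2].T@d[:,:2]); print('wing',len(P),P.mean(0),np.degrees(np.arctan2(V[1,1],V[0,1])))
hsv=cv2.cvtColor(im['color'],cv2.COLOR_BGR2HSV); m=((hsv[...,0]<8)|(hsv[...,0]>172))&(hsv[...,1]>170)&o['catch']['mask']; P,_=pts(im,m)
d=P-P.mean(0); w,V=np.linalg.eigh(d[:,:2].T@d[:,:2]); print('red',len(P),P.mean(0),np.degrees(np.arctan2(V[1,1],V[0,1])),rect(P))
E
```

```text
26.15 [ 0.4884 -0.3112  0.2374] [1.7998e+02 3.0000e-02 1.3832e+02] [-40.1  25.1  77.9   0.   77.  -88.4] [0.1 0.1 0.1]
catch 0.78 [257. 222.] 642 [ 0.527 -0.341  0.095] [ 0.502 -0.352  0.093] [ 0.555 -0.33   0.103]
blk 2264 [ 0.5274 -0.2908  0.0875] (array([ 531.1, -299.5]), array([75. , 81.1]), 87.9)
tab 451 [ 0.5293 -0.2912  0.1239] (array([ 530.6, -291.8]), array([31.6, 13.9]), 87.9)
blk 1706 [ 0.5263 -0.3844  0.0873] (array([ 528.2, -391.2]), array([59.6, 80.9]), 87.8)
tab 374 [ 0.527  -0.3883  0.1238] (array([ 528. , -390.2]), array([31.2, 13.8]), 88.7)
head 246 (array([ 528. , -341.5]), array([24.8, 23.5]), 87.0)
wing 457 [ 0.52626834 -0.34136608  0.09383624] 163.8112900772814
red 124 [ 0.5265921  -0.34101084  0.09413424] 168.8249688278784 (array([ 528.7, -341.5]), array([12.6, 55. ]), 78.8)
```

Request:
step_arm:
  series:
    - {"x": -1.2,"y": 5.4,"z": 0.2,"ax": 0,"ay": 0,"az": 9,"gripper": 5}
    - {"x": -1.2,"y": 5.7,"z": 0.2,"ax": 0,"ay": 0,"az": 9,"gripper": 5}
    - {"x": -1.2,"y": 5.7,"z": 0.2,"ax": 0,"ay": 0,"az": 9,"gripper": 5}
    - {"x": -0.6,"y": 5.7,"z": 0.2,"ax": 0,"ay": 0,"az": 9,"gripper": 5}
    - {"x": -0.6,"y": 5.7,"z": 0.2,"ax": 0,"ay": 0,"az": 9,"gripper": 5}
    - {"x": -0.6,"y": 5.7,"z": 0,"ax": 0,"ay": 0,"az": 9,"gripper": 5}
    - {"x": -0.4,"y": 5.7,"z": 0,"ax": 0,"ay": 0,"az": 9,"gripper": 5}
    - {"x": -0.4,"y": 5.7,"z": 0,"ax": 0,"ay": 0,"az": 9,"gripper": 5}
    - {"x": 0,"y": 5.7,"z": 0,"ax": 0,"ay": 0,"az": 9,"gripper": 5}
    - {"x": 0,"y": 5.3,"z": 0,"ax": 0,"ay": 0,"az": 8.4,"gripper": 5}

```text
time: 27.5
position: [0.4265, 0.2524, 0.2469]
ee_rot: [-180.0, 0.0, -132.6]
contact_force: [0.1, -0.2, 0.5]
finger_gap: 0.591
grip_force: 0.0
```

```bash
cat > stand.py <<'E'
from look import *
from geo import *
im,o=look('ws'+sys.argv[1],['screwdriver'])
for zl,zh,r in [(.080,.0885,.055),(.089,.096,.03),(.160,.176,.03),(.10,.16,.03)]:
    P,uv=region(im,(.427,.252),r,zl,zh); print(zl,len(P),np.round(P.mean(0),4),rect(P))
E
python3 stand.py 1
```

```text
27.5 [0.4265 0.2524 0.2469] [-1.7998e+02  4.0000e-02 -1.3265e+02] [  21.7   15.8   90.3    0.    73.9 -115.6] [ 0.1 -0.2  0.5]
screwdriver 0.89 [250. 188.] 969 [0.422 0.245 0.158] [0.413 0.237 0.09 ] [0.438 0.263 0.17 ]
0.08 1895 [0.4229 0.2458 0.0854] (array([427.7, 250.7]), array([65. , 64.1]), 17.0)
0.089 248 [0.4237 0.2472 0.0913] (array([425.3, 248.2]), array([27.6, 33. ]), 47.4)
0.16 505 [0.4257 0.2489 0.1677] (array([426.9, 249.8]), array([24.4, 17.3]), 47.8)
0.1 256 [0.419  0.2415 0.1338] (array([420.1, 242.5]), array([ 6. , 17.9]), 48.2)
```

Request:
step_arm:
  newtons: 70
  series:
    - {"x": 0.05,"y": -0.2,"z": -4,"ax": 0,"ay": 0,"az": 0.4,"gripper": 5}
    - {"x": 0,"y": 0,"z": -5,"ax": 0,"ay": 0,"az": 0,"gripper": 5}
    - {"x": 0,"y": 0,"z": -4.2,"ax": 0,"ay": 0,"az": 0,"gripper": 5}
    - {"x": 0,"y": 0,"z": 0,"ax": 0,"ay": 0,"az": 0,"gripper": 5}
    - {"x": 0,"y": 0,"z": 0,"ax": 0,"ay": 0,"az": 0,"gripper": 1}
    - {"x": 0,"y": 0,"z": 0,"ax": 0,"ay": 0,"az": 0,"gripper": 1}
    - {"x": 0,"y": 0,"z": 0,"ax": 0,"ay": 0,"az": 0,"gripper": 1}
    - {"x": 0,"y": 0,"z": 0,"ax": 0,"ay": 0,"az": 0,"gripper": 1}
    - {"x": 0,"y": 0,"z": 0,"ax": 0,"ay": 0,"az": 0,"gripper": 1}
    - {"x": 0,"y": 0,"z": 0,"ax": 0,"ay": 0,"az": 0,"gripper": 1}

```text
time: 28.85
position: [0.4275, 0.2487, 0.1159]
ee_rot: [-179.9, 0.1, -132.3]
contact_force: [0.3, -0.6, 6.4]
finger_gap: 0.206
grip_force: 69.3
```

Request:
step_arm:
  series:
    - {"x": 0,"y": 0,"z": 2,"ax": 0,"ay": 0,"az": 0,"gripper": 1}
    - {"x": 0,"y": 0,"z": 5,"ax": 0,"ay": 0,"az": 0,"gripper": 1}
    - {"x": 0,"y": 0,"z": 6,"ax": 0,"ay": 0,"az": 0,"gripper": 1}
    - {"x": 0,"y": 0,"z": 0,"ax": 0,"ay": 0,"az": 0,"gripper": 1}
    - {"x": 0,"y": -5,"z": 0,"ax": 0,"ay": 0,"az": -10,"gripper": 1}
    - {"x": 0.6,"y": -6,"z": 0,"ax": 0,"ay": 0,"az": -10,"gripper": 1}
    - {"x": 1,"y": -6,"z": 0,"ax": 0,"ay": 0,"az": -10,"gripper": 1}
    - {"x": 1,"y": -6,"z": 0,"ax": 0,"ay": 0,"az": -10,"gripper": 1}
    - {"x": 1,"y": -6,"z": 0,"ax": 0,"ay": 0,"az": -10,"gripper": 1}
    - {"x": 1,"y": -6,"z": 0,"ax": 0,"ay": 0,"az": -9,"gripper": 1}

```text
time: 30.1
position: [0.4724, -0.1033, 0.2438]
ee_rot: [180.0, -0.1, 168.4]
contact_force: [1.1, 1.0, -0.4]
finger_gap: 0.201
grip_force: 68.4
```

Request:
step_arm:
  series:
    - {"x": 1.5,"y": -5.7,"z": 0,"ax": 0,"ay": 0,"az": 0,"gripper": 1}
    - {"x": 1.5,"y": -5.7,"z": 0,"ax": 0,"ay": 0,"az": 0,"gripper": 1}
    - {"x": 1.5,"y": -5.7,"z": 0,"ax": 0,"ay": 0,"az": 0,"gripper": 1}
    - {"x": 1,"y": -4,"z": 0,"ax": 0,"ay": 0,"az": 0,"gripper": 1}
    - {"x": 0,"y": -2.9,"z": 0,"ax": 0,"ay": 0,"az": 0,"gripper": 1}
    - {"x": 0,"y": 0,"z": 0,"ax": 0,"ay": 0,"az": 0,"gripper": 1}
    - {"x": 0,"y": 0,"z": 0,"ax": 0,"ay": 0,"az": 0,"gripper": 1}
    - {"x": 0,"y": 0,"z": 0,"ax": 0,"ay": 0,"az": 0,"gripper": 1}
    - {"x": 0,"y": 0,"z": 0,"ax": 0,"ay": 0,"az": 0,"gripper": 1}
    - {"x": 0,"y": 0,"z": 0,"ax": 0,"ay": 0,"az": 0,"gripper": 1}

```text
time: 31.35
position: [0.5281, -0.3411, 0.2451]
ee_rot: [-180.0, 0.0, 168.8]
contact_force: [-0.3, 0.6, -0.9]
finger_gap: 0.202
grip_force: 68.5
```

```bash
python3 - <<'E'
from look import *
from geo import *
im,o=look('w11',['catch','screwdriver','blade_tip'])
r=recognise(im,'blade_tip')[:2]; print(r, [atz(im,q['uv'],arm.get_obs()['position'][2]-.0989) for q in r])
P,_=region(im,(.5285,-.341),.025,.0985,.106); print('head',len(P),rect(P))
hsv=cv2.cvtColor(im['color'],cv2.COLOR_BGR2HSV); m=((hsv[...,0]<8)|(hsv[...,0]>172))&(hsv[...,1]>170); P,_=pts(im,m); P=P[(np.hypot(P[:,0]-.5285,P[:,1]+.341)<.04)&(P[:,2]<.1)]
print('red',len(P),P.mean(0),rect(P))
q=arm.get_obs()['position']; P,uv=region(im,q[:2],.02,.10,.2); h,e=np.histogram(P[:,2],np.arange(.13,.2,.006))
for a in e: 
    s=P[(P[:,2]>=a)&(P[:,2]<a+.006)]; print(round(a,3),len(s),np.round(s.mean(0),4) if len(s) else '',rect(s) if len(s)>4 else '')
cv2.imwrite('pics/w11c.png',cv2.resize(im['color'][130:330,150:370],(660,600),interpolation=cv2.INTER_CUBIC))
E
```

```text
31.35 [ 0.5281 -0.3411  0.2451] [-1.8000e+02  2.0000e-02  1.6875e+02] [ -39.8   30.3   68.1    0.    81.6 -118.6] [-0.3  0.6 -0.9]
catch 0.85 [254. 179.] 596 [ 0.524 -0.341  0.095] [ 0.501 -0.352  0.092] [ 0.552 -0.332  0.103]
screwdriver 0.77 [253. 270.] 4418 [ 0.519 -0.341  0.285] [ 0.515 -0.353  0.217] [ 0.538 -0.33   0.299]
blade_tip 0.62 [253. 273.] 4696 [ 0.519 -0.341  0.283] [ 0.515 -0.355  0.163] [ 0.539 -0.33   0.299]
[{'uv': [253.6, 272.1], 'p': 0.61}, {'uv': [255.0, 138.1], 'p': 0.59}] [array([[ 0.61286187, -0.35788475,  0.14594267]]), array([[ 0.47434129, -0.32933008,  0.14594267]])]
head 256 (array([ 528.2, -341.2]), array([23.8, 23. ]), 78.2)
red 84 [ 0.51536217 -0.33838943  0.09408916] (array([ 528. , -341.3]), array([10.6, 52.3]), 79.2)
0.13 0  
0.136 0  
0.142 0  
0.148 8 [ 0.5218 -0.341   0.1514] (array([ 521.7, -341. ]), array([2.9, 0.8]), 76.5)
0.154 10 [ 0.5229 -0.3407  0.1579] (array([ 524.2, -339.9]), array([7.3, 2. ]), 25.9)
0.16 36 [ 0.5248 -0.3419  0.1627] (array([ 524.7, -342.6]), array([7.4, 6.6]), 88.0)
0.166 23 [ 0.5263 -0.3424  0.1691] (array([ 526.5, -342.7]), array([2.8, 7.3]), 0.8)
0.172 22 [ 0.5265 -0.3424  0.1753] (array([ 526.7, -342.5]), array([7.1, 2.6]), 85.3)
0.178 14 [ 0.526  -0.3417  0.1806] (array([ 526.2, -341.8]), array([5.9, 1.5]), 76.8)
0.184 0  
0.19 0  
0.196 0
```

View pics/w11c.png

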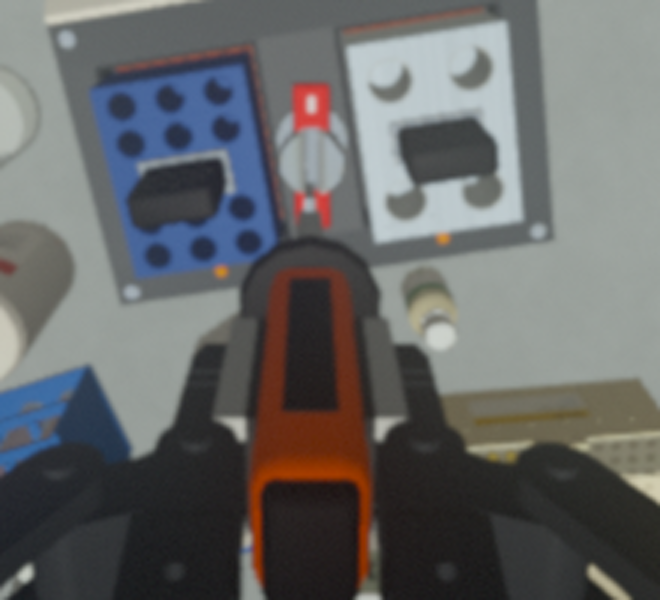

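In the crop the catch slot lies at (312,160), nearly vertical in view; the blade end shows at (308,200), about 1 mm toward -y of the slot line. Correct 1 mm and lower into the slot.

Request:
step_arm:
  series:
    - {"x": 0,"y": 0.1,"z": -2,"ax": 0,"ay": 0,"az": 0,"gripper": 1}
    - {"x": 0,"y": 0,"z": -1.5,"ax": 0,"ay": 0,"az": 0,"gripper": 1}
    - {"x": 0,"y": 0,"z": -0.6,"ax": 0,"ay": 0,"az": 0,"gripper": 1}
    - {"x": 0,"y": 0,"z": -0.2,"ax": 0,"ay": 0,"az": 0,"gripper": 1}
    - {"x": 0,"y": 0,"z": -0.2,"ax": 0,"ay": 0,"az": 0,"gripper": 1}
    - {"x": 0,"y": 0,"z": -0.2,"ax": 0,"ay": 0,"az": 0,"gripper": 1}
    - {"x": 0,"y": 0,"z": -0.2,"ax": 0,"ay": 0,"az": 0,"gripper": 1}
    - {"x": 0,"y": 0,"z": -0.1,"ax": 0,"ay": 0,"az": 0,"gripper": 1}
    - {"x": 0,"y": 0,"z": 0,"ax": 0,"ay": 0,"az": 0,"gripper": 1}
    - {"x": 0,"y": 0,"z": 0,"ax": 0,"ay": 0,"az": 0,"gripper": 1}

```text
time: 32.85
position: [0.5279, -0.3406, 0.1949]
ee_rot: [180.0, 0.0, 168.7]
contact_force: [0.3, 0.3, -0.3]
finger_gap: 0.206
grip_force: 68.5
```

Request:
step_arm:
  series:
    - {"x": 0,"y": 0,"z": -0.1,"ax": 0,"ay": 0,"az": -5,"gripper": 1}
    - {"x": 0,"y": 0,"z": 0,"ax": 0,"ay": 0,"az": -8,"gripper": 1}
    - {"x": 0,"y": 0,"z": 0,"ax": 0,"ay": 0,"az": -9,"gripper": 1}
    - {"x": 0,"y": 0,"z": 0,"ax": 0,"ay": 0,"az": -9,"gripper": 1}
    - {"x": 0,"y": 0,"z": 0,"ax": 0,"ay": 0,"az": -9,"gripper": 1}
    - {"x": 0,"y": 0,"z": 0,"ax": 0,"ay": 0,"az": -9,"gripper": 1}
    - {"x": 0,"y": 0,"z": 0,"ax": 0,"ay": 0,"az": -9,"gripper": 1}
    - {"x": 0,"y": 0,"z": 0,"ax": 0,"ay": 0,"az": -9,"gripper": 1}
    - {"x": 0,"y": 0,"z": 0,"ax": 0,"ay": 0,"az": -9,"gripper": 1}
    - {"x": 0,"y": 0,"z": 0,"ax": 0,"ay": 0,"az": 0,"gripper": 1}

```text
time: 34.1
position: [0.5286, -0.3402, 0.194]
ee_rot: [179.9, -0.0, 92.8]
contact_force: [2.5, 2.3, -0.6]
finger_gap: 0.203
grip_force: 68.5
```

```bash
cat > wing.py <<'E'
from look import *
from geo import *
print(np.round(arm.get_obs()['ft_torque'],3))
for cam in ['wrist','top']:
    im=get_image(cam); cv2.imwrite(f'pics/wg{sys.argv[1]}{cam}.png',im['color'])
    hsv=cv2.cvtColor(im['color'],cv2.COLOR_BGR2HSV); m=((hsv[...,0]<8)|(hsv[...,0]>172))&(hsv[...,1]>150)
    P,_=pts(im,m); P=P[(np.hypot(P[:,0]-.5285,P[:,1]+.341)<.04)&(P[:,2]<.1)&(P[:,2]>.085)]
    d=P[:,:2]-[.5285,-.3412]; w,V=np.linalg.eigh(d.T@d); print(cam,len(P),np.round(P.mean(0),4),'wing',np.degrees(np.arctan2(V[1,1],V[0,1])),rect(P) if len(P)>3 else '')
E
python3 wing.py 1
```

```text
34.1 [ 0.5286 -0.3402  0.194 ] [ 1.799e+02 -2.000e-02  9.281e+01] [-39.8  32.1  73.    0.1  74.8 -42.6] [ 2.5  2.3 -0.6]
[ 0.404 -0.87   0.053]
wrist 148 [ 0.5252 -0.3219  0.0939] wing 100.15491598484991 (array([ 525., -322.]), array([11.7, 16.4]), 15.1)
top 0 [nan nan nan] wing 90.0 wing.py:8: RuntimeWarning: Mean of empty slice.
  d=P[:,:2]-[.5285,-.3412]; w,V=np.linalg.eigh(d.T@d); print(cam,len(P),np.round(P.mean(0),4),'wing',np.degrees(np.arctan2(V[1,1],V[0,1])),rect(P) if len(P)>3 else '')
  ret = um.true_divide(
```

The wing follows, with about 8° of lag. Turn on.

Request:
step_arm:
  series:
    - {"x": 0,"y": 0,"z": 0,"ax": 0,"ay": 0,"az": -5,"gripper": 1}
    - {"x": 0,"y": 0,"z": 0,"ax": 0,"ay": 0,"az": -5,"gripper": 1}
    - {"x": 0,"y": 0,"z": 0,"ax": 0,"ay": 0,"az": -3,"gripper": 1}
    - {"x": 0,"y": 0,"z": 0,"ax": 0,"ay": 0,"az": 0,"gripper": 1}
    - {"x": 0,"y": 0,"z": 0,"ax": 0,"ay": 0,"az": 0,"gripper": 1}
    - {"x": 0,"y": 0,"z": 0,"ax": 0,"ay": 0,"az": 0,"gripper": 1}
    - {"x": 0,"y": 0,"z": 0,"ax": 0,"ay": 0,"az": 0,"gripper": 1}
    - {"x": 0,"y": 0,"z": 0,"ax": 0,"ay": 0,"az": 0,"gripper": 1}
    - {"x": 0,"y": 0,"z": 0,"ax": 0,"ay": 0,"az": 0,"gripper": 1}
    - {"x": 0,"y": 0,"z": 0,"ax": 0,"ay": 0,"az": 0,"gripper": 1}

```text
time: 35.45
position: [0.5286, -0.3403, 0.194]
ee_rot: [179.9, -0.0, 79.9]
contact_force: [4.6, 2.6, -1.7]
finger_gap: 0.201
grip_force: 68.5
```

```bash
python3 wing.py 2 2>/dev/null
```

```text
35.45 [ 0.5286 -0.3403  0.194 ] [ 1.7991e+02 -2.0000e-02  7.9870e+01] [-39.8  32.1  73.    0.1  74.8 -29.7] [ 4.6  2.6 -1.7]
[ 0.569 -1.297 -0.02 ]
wrist 140 [ 0.5296 -0.3219  0.094 ] wing 86.9248224154623 (array([ 529.8, -322. ]), array([15.2, 11.9]), 86.8)
top 0 [nan nan nan] wing 90.0
```

Request:
step_arm:
  series:
    - {"x": 0,"y": 0,"z": 0,"ax": 0,"ay": 0,"az": 3,"gripper": 1}
    - {"x": 0,"y": 0,"z": 0,"ax": 0,"ay": 0,"az": 3,"gripper": 1}
    - {"x": 0,"y": 0,"z": 0.5,"ax": 0,"ay": 0,"az": 0,"gripper": 1}
    - {"x": 0,"y": 0,"z": 1,"ax": 0,"ay": 0,"az": 0,"gripper": 1}
    - {"x": 0,"y": 0,"z": 3,"ax": 0,"ay": 0,"az": 0,"gripper": 1}
    - {"x": 0,"y": 0,"z": 1.5,"ax": 0,"ay": 0,"az": 9,"gripper": 1}
    - {"x": -1,"y": 2,"z": 0,"ax": 0,"ay": 0,"az": 10,"gripper": 1}
    - {"x": -1,"y": 2,"z": 0,"ax": 0,"ay": 0,"az": 10,"gripper": 1}
    - {"x": -1,"y": 2,"z": 0,"ax": 0,"ay": 0,"az": 10,"gripper": 1}
    - {"x": -1,"y": 2,"z": 0,"ax": 0,"ay": 0,"az": 10,"gripper": 1}

```text
time: 36.8
position: [0.4869, -0.2604, 0.2547]
ee_rot: [-179.9, 0.0, 135.0]
contact_force: [0.6, -0.8, -1.3]
finger_gap: 0.205
grip_force: 68.9
```

```bash
python3 wing.py 3 2>/dev/null
```

```text
36.8 [ 0.4869 -0.2604  0.2547] [-1.7993e+02  1.0000e-02  1.3501e+02] [-36.1  21.5  80.7  -0.1  77.8 -81.1] [ 0.6 -0.8 -1.3]
[ 0.004  0.061 -0.028]
wrist 0 [nan nan nan] wing 90.0 
top 0 [nan nan nan] wing 90.0
```

Request:
step_arm:
  series:
    - {"x": -0.9,"y": 5.2,"z": 0,"ax": 0,"ay": 0,"az": 9.5,"gripper": 1}
    - {"x": -0.9,"y": 5.4,"z": 0,"ax": 0,"ay": 0,"az": 9.5,"gripper": 1}
    - {"x": -0.9,"y": 5.4,"z": 0,"ax": 0,"ay": 0,"az": 9.5,"gripper": 1}
    - {"x": -0.8,"y": 5.4,"z": 0,"ax": 0,"ay": 0,"az": 9.5,"gripper": 1}
    - {"x": -0.6,"y": 5.4,"z": 0,"ax": 0,"ay": 0,"az": 9.5,"gripper": 1}
    - {"x": -0.6,"y": 5.4,"z": 0,"ax": 0,"ay": 0,"az": 9.5,"gripper": 1}
    - {"x": -0.6,"y": 5.4,"z": 0,"ax": 0,"ay": 0,"az": 9.5,"gripper": 1}
    - {"x": -0.6,"y": 5.4,"z": 0,"ax": 0,"ay": 0,"az": 9.5,"gripper": 1}
    - {"x": 0,"y": 5.4,"z": 0,"ax": 0,"ay": 0,"az": 9.5,"gripper": 1}
    - {"x": 0,"y": 2.6,"z": 0,"ax": 0,"ay": 0,"az": 7.2,"gripper": 1}

```text
time: 38.15
position: [0.4293, 0.2514, 0.2544]
ee_rot: [-179.9, 0.0, -132.4]
contact_force: [0.2, 0.5, -0.6]
finger_gap: 0.197
grip_force: 68.9
```

Request:
step_arm:
  series:
    - {"x": 0,"y": 0,"z": 0,"ax": 0,"ay": 0,"az": 0,"gripper": 1}
    - {"x": 0,"y": 0,"z": 0,"ax": 0,"ay": 0,"az": 0,"gripper": 1}
    - {"x": 0,"y": 0,"z": -1,"ax": 0,"ay": 0,"az": 0,"gripper": 1}
    - {"x": 0,"y": 0,"z": -1,"ax": 0,"ay": 0,"az": 0,"gripper": 1}
    - {"x": 0,"y": 0,"z": -1,"ax": 0,"ay": 0,"az": 0,"gripper": 1}
    - {"x": 0,"y": 0,"z": 0,"ax": 0,"ay": 0,"az": 0,"gripper": 1}
    - {"x": 0,"y": 0,"z": 0,"ax": 0,"ay": 0,"az": 0,"gripper": 1}
    - {"x": 0,"y": 0,"z": 0,"ax": 0,"ay": 0,"az": 0,"gripper": 1}
    - {"x": 0,"y": 0,"z": 0,"ax": 0,"ay": 0,"az": 0,"gripper": 1}
    - {"x": 0,"y": 0,"z": 0,"ax": 0,"ay": 0,"az": 0,"gripper": 1}

```text
time: 39.4
position: [0.4289, 0.2495, 0.224]
ee_rot: [-180.0, 0.0, -132.6]
contact_force: [0.1, 0.3, -1.5]
finger_gap: 0.203
grip_force: 68.9
```

```bash
python3 - <<'E'
from look import *
from geo import *
im,o=look('w12',[])
P,_=region(im,(.4277,.2505),.055,.08,.0885); print('plate',len(P),rect(P))
q=arm.get_obs()['position']
P,uv=region(im,q[:2],.02,.115,.19)
for a in np.arange(.115,.19,.008):
    s=P[(P[:,2]>=a)&(P[:,2]<a+.008)]; print(round(a,3),len(s),np.round(s.mean(0),4) if len(s) else '')
cv2.imwrite('pics/w12c.png',cv2.resize(im['color'][120:300,160:360],(660,594),interpolation=cv2.INTER_CUBIC))
E
```

```text
39.4 [0.4289 0.2495 0.224 ] [-1.8000e+02  2.0000e-02 -1.3258e+02] [  21.3   16.9   92.4    0.    70.6 -116.1] [ 0.1  0.3 -1.5]
plate 2649 (array([427.4, 250.7]), array([64.4, 64.1]), 16.9)
0.115 0 
0.123 5 [0.4248 0.2436 0.1295]
0.131 13 [0.4257 0.2444 0.1357]
0.139 44 [0.4275 0.2457 0.1424]
0.147 29 [0.4286 0.2466 0.1511]
0.155 22 [0.4282 0.2466 0.1582]
0.163 0 
0.171 0 
0.179 0 
0.187 0
```

View pics/w12c.png

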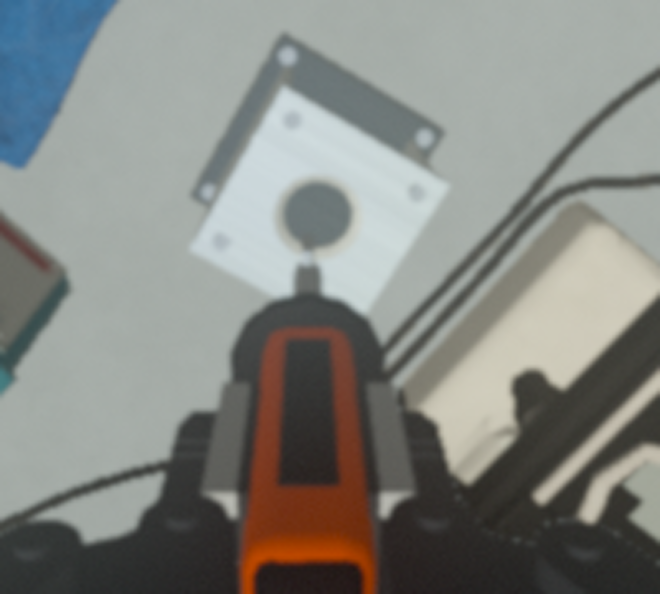

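The hole is at crop (316,213) and the blade end at (307,255), about 2.5 mm off laterally. Correct and lower.

Request:
step_arm:
  series:
    - {"x": -0.25,"y": 0.15,"z": 0,"ax": 0,"ay": 0,"az": 0,"gripper": 1}
    - {"x": 0,"y": 0,"z": -2,"ax": 0,"ay": 0,"az": 0,"gripper": 1}
    - {"x": 0,"y": 0,"z": -2,"ax": 0,"ay": 0,"az": 0,"gripper": 1}
    - {"x": 0,"y": 0,"z": -2,"ax": 0,"ay": 0,"az": 0,"gripper": 1}
    - {"x": 0,"y": 0,"z": -2,"ax": 0,"ay": 0,"az": 0,"gripper": 1}
    - {"x": 0,"y": 0,"z": -1.5,"ax": 0,"ay": 0,"az": 0,"gripper": 1}
    - {"x": 0,"y": 0,"z": -0.5,"ax": 0,"ay": 0,"az": 0,"gripper": 1}
    - {"x": 0,"y": 0,"z": -0.3,"ax": 0,"ay": 0,"az": 0,"gripper": 1}
    - {"x": 0,"y": 0,"z": -0.2,"ax": 0,"ay": 0,"az": 0,"gripper": 1}
    - {"x": 0,"y": 0,"z": 0,"ax": 0,"ay": 0,"az": 0,"gripper": 1}

```text
time: 40.7
position: [0.4266, 0.251, 0.1191]
ee_rot: [-180.0, 0.0, -132.6]
contact_force: [0.5, -0.7, -1.3]
finger_gap: 0.201
grip_force: 68.9
```

Request:
step_arm:
  series:
    - {"x": 0,"y": 0,"z": -0.1,"ax": 0,"ay": 0,"az": 0,"gripper": 1}
    - {"x": 0,"y": 0,"z": -0.1,"ax": 0,"ay": 0,"az": 0,"gripper": 1}
    - {"x": 0,"y": 0,"z": -0.05,"ax": 0,"ay": 0,"az": 0,"gripper": 1}
    - {"x": 0,"y": 0,"z": 0,"ax": 0,"ay": 0,"az": 0,"gripper": 1}
    - {"x": 0,"y": 0,"z": 0,"ax": 0,"ay": 0,"az": 0,"gripper": 1}
    - {"x": 0,"y": 0,"z": 0,"ax": 0,"ay": 0,"az": 0,"gripper": 1}
    - {"x": 0,"y": 0,"z": 0,"ax": 0,"ay": 0,"az": 0,"gripper": 1}
    - {"x": 0,"y": 0,"z": 0,"ax": 0,"ay": 0,"az": 0,"gripper": 1}
    - {"x": 0,"y": 0,"z": 0,"ax": 0,"ay": 0,"az": 0,"gripper": 1}
    - {"x": 0,"y": 0,"z": 0,"ax": 0,"ay": 0,"az": 0,"gripper": 1}

```text
time: 41.95
position: [0.4264, 0.2509, 0.1163]
ee_rot: [180.0, 0.0, -132.6]
contact_force: [-0.5, -0.2, -0.0]
finger_gap: 0.202
grip_force: 68.9
```

Request:
step_arm:
  series:
    - {"x": 0,"y": 0,"z": -0.05,"ax": 0,"ay": 0,"az": 0,"gripper": 1}
    - {"x": 0,"y": 0,"z": 0,"ax": 0,"ay": 0,"az": 0,"gripper": 1}
    - {"x": 0,"y": 0,"z": 0,"ax": 0,"ay": 0,"az": 0,"gripper": 5}
    - {"x": 0,"y": 0,"z": 0,"ax": 0,"ay": 0,"az": 0,"gripper": 5}
    - {"x": 0,"y": 0,"z": 0,"ax": 0,"ay": 0,"az": 0,"gripper": 5}
    - {"x": 0,"y": 0,"z": 3,"ax": 0,"ay": 0,"az": 0,"gripper": 5}
    - {"x": 0,"y": 0,"z": 5,"ax": 0,"ay": 0,"az": 0,"gripper": 5}
    - {"x": 0,"y": 0,"z": 5,"ax": 0,"ay": 0,"az": 0,"gripper": 5}
    - {"x": -0.5,"y": -4,"z": 0,"ax": 0,"ay": 0,"az": -9,"gripper": 5}
    - {"x": 0,"y": 0,"z": 0,"ax": 0,"ay": 0,"az": 0,"gripper": 5}

```text
time: 43.2
position: [0.4212, 0.2096, 0.2464]
ee_rot: [-180.0, 0.0, -141.7]
contact_force: [-0.5, 0.4, -0.7]
finger_gap: 0.587
grip_force: 0.0
```

```bash
python3 stand.py 2
```

```text
43.2 [0.4212 0.2096 0.2464] [-1.7997e+02  4.0000e-02 -1.4174e+02] [  17.1   13.1   94.    -0.    72.9 -111.1] [-0.5  0.4 -0.7]
screwdriver 0.81 [280. 214.] 1125 [0.423 0.244 0.148] [0.413 0.235 0.088] [0.441 0.262 0.17 ]
0.08 1762 [0.4225 0.245  0.0854] (array([427.2, 250.7]), array([64.5, 64.4]), 16.9)
0.089 247 [0.4252 0.2461 0.0913] (array([425.9, 248. ]), array([28.1, 33.4]), 54.8)
0.16 471 [0.4259 0.2484 0.1674] (array([426.9, 249.7]), array([24.2, 17.9]), 47.6)
0.1 357 [0.4199 0.2412 0.1337] (array([424.6, 242.9]), array([11.6, 21.7]), 80.0)
```

Request:
step_arm:
  series:
    - {"x": 1,"y": -5.5,"z": 0.4,"ax": 0,"ay": 0,"az": -8,"gripper": 5}
    - {"x": 1,"y": -5.5,"z": 0.4,"ax": 0,"ay": 0,"az": -8,"gripper": 5}
    - {"x": 1,"y": -5.5,"z": 0.4,"ax": 0,"ay": 0,"az": -8,"gripper": 5}
    - {"x": 1,"y": -5.5,"z": 0.4,"ax": 0,"ay": 0,"az": -8,"gripper": 5}
    - {"x": 1,"y": -5.5,"z": 0.4,"ax": 0,"ay": 0,"az": -8,"gripper": 5}
    - {"x": 1,"y": -5.5,"z": 0,"ax": 0,"ay": 0,"az": -8,"gripper": 5}
    - {"x": 1,"y": -5.5,"z": 0,"ax": 0,"ay": 0,"az": -8,"gripper": 5}
    - {"x": 1,"y": -5.5,"z": 0,"ax": 0,"ay": 0,"az": -8,"gripper": 5}
    - {"x": 0,"y": -5.5,"z": 0,"ax": 0,"ay": 0,"az": -8,"gripper": 5}
    - {"x": 0,"y": 0,"z": 0,"ax": 0,"ay": 0,"az": -6,"gripper": 5}

```text
time: 44.55
position: [0.5015, -0.2872, 0.264]
ee_rot: [-180.0, -0.1, 140.1]
contact_force: [0.3, 0.2, -0.6]
finger_gap: 0.584
grip_force: 0.0
```

```bash
python3 wing.py 4; python3 - <<'E'
from look import *
from geo import *
im,o=look('w13',['catch','block_wide','block_fine'])
for c in [(.5315,-.2915),(.528,-.3915)]:
    P,uv=region(im,c,.048,.082,.0885); print('blk',len(P),np.round(P.mean(0),4),rect(P))
E
```

```text
44.55 [ 0.5015 -0.2872  0.264 ] [-1.7998e+02 -9.0000e-02  1.4006e+02] [-37.4  24.1  75.3  -0.   80.7 -87.4] [ 0.3  0.2 -0.6]
[0.015 0.022 0.007]
wrist 146 [ 0.5289 -0.3417  0.0937] wing 90.11785196575846 (array([ 528.9, -342.8]), array([13. , 59.1]), 0.2)
top 0 [nan nan nan] wing 90.0 
44.65 [ 0.5017 -0.2844  0.2645] [ 1.7998e+02 -1.1000e-01  1.4038e+02] [-37.2  23.9  75.4   0.   80.8 -87.6] [0.2 0.5 0.5]
catch 0.61 [235. 217.] 567 [ 0.529 -0.34   0.095] [ 0.517 -0.366  0.07 ] [ 0.545 -0.314  0.103]
block_wide 0.77 [264. 196.] 3024 [ 0.524 -0.288  0.087] [ 0.491 -0.32   0.053] [ 0.569 -0.262  0.126]
block_fine 0.79 [204. 231.] 2306 [ 0.514 -0.379  0.087] [ 0.488 -0.419  0.054] [ 0.567 -0.36   0.102]
blk 1621 [ 0.528  -0.2894  0.0872] (array([ 531.4, -292.1]), array([60.2, 80.8]), 88.0)
blk 1274 [ 0.5225 -0.3864  0.0869] (array([ 528.8, -391.2]), array([61.3, 80.6]), 88.0)wing.py:8: RuntimeWarning: Mean of empty slice.
  d=P[:,:2]-[.5285,-.3412]; w,V=np.linalg.eigh(d.T@d); print(cam,len(P),np.round(P.mean(0),4),'wing',np.degrees(np.arctan2(V[1,1],V[0,1])),rect(P) if len(P)>3 else '')
  ret = um.true_divide(
```

The screwdriver hangs again (collar 91 mm, handle top 167 mm), both blocks are home. Check the wing's angle more finely.

```bash
python3 - <<'E'
from look import *
from geo import *
for k in range(2):
    im=get_image('wrist')
    hsv=cv2.cvtColor(im['color'],cv2.COLOR_BGR2HSV); m=((hsv[...,0]<10)|(hsv[...,0]>170))&(hsv[...,1]>110)
    v,u=np.nonzero(m); P=atz(im,np.c_[u,v],.0935); s=np.hypot(P[:,0]-.5285,P[:,1]+.3412)<.034; P=P[s]
    a=P[P[:,1]>-.3412];b=P[P[:,1]<-.3412]; d=a.mean(0)-b.mean(0); print(len(a),len(b),a.mean(0),b.mean(0),np.degrees(np.arctan2(d[1],d[0])),rect(P))
    for c in [(.5315,-.2915),(.528,-.3915)]:
        Q,_=region(im,c,.048,.082,.0885); print(rect(Q))
cv2.imwrite('pics/w14c.png',cv2.resize(im['color'][130:300,150:350],(706,600),interpolation=cv2.INTER_CUBIC))
E
```

```text
44.85 [ 0.5018 -0.2831  0.2657] [ 1.7998e+02 -1.0000e-02  1.4061e+02] [-37.1  23.8  75.5   0.   80.8 -87.7] [ 0.1  0.5 -0.6]
109 90 [ 0.52944709 -0.3216853   0.0935    ] [ 0.52895112 -0.36163481  0.0935    ] 89.28872297082827 (array([ 529. , -340.7]), array([56.6, 14.7]), 89.6)
(array([ 531.2, -292. ]), array([60.2, 80.6]), 88.0)
(array([ 529. , -390.8]), array([60.8, 80.8]), 88.1)
109 92 [ 0.52944061 -0.32171211  0.0935    ] [ 0.52892303 -0.36191213  0.0935    ] 89.26235384485602 (array([ 529. , -341.4]), array([57.7, 14.7]), 89.6)
(array([ 531.4, -292.2]), array([60.2, 80.7]), 88.0)
(array([ 528.7, -390.8]), array([61.1, 80.3]), 88.3)
```

View pics/w14c.png

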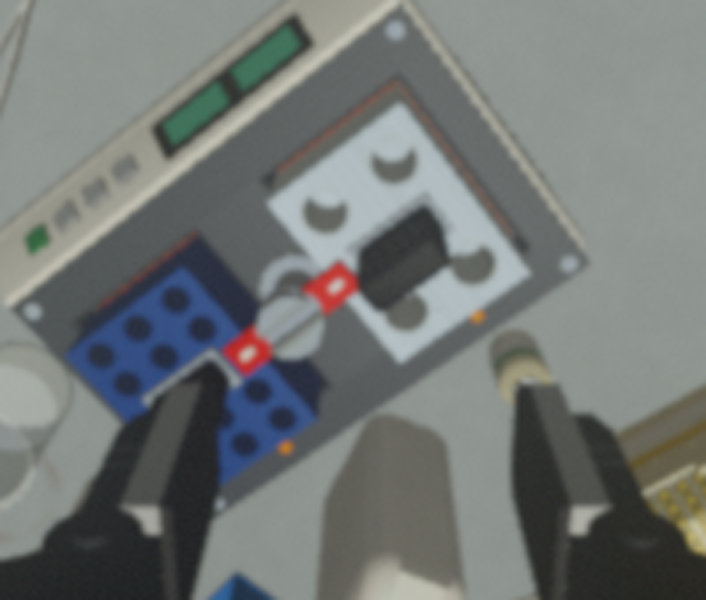

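The wing's ends at (247,352) and (333,286) lie across both blocks, within about 1.3° of exact. Both blocks are seated and the robot touches nothing, so I'm handing in.

```bash
python3 -c "
from bench import arm
print(arm.finish_job())"
```

```text
the job is handed in; nothing more can be done
None
```

The job is handed in at about 45 s of robot time: both blocks are swapped and fully home, the red wing lies across both (about 1.3° short of exact), and the screwdriver hangs back in its stand; I did not measure the bystanders again at the end.

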